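# Lay the product bottle in its travel cradle and swing the hold-down over it

### The arm

A 6-joint arm with a two-finger parallel gripper is mounted at the origin on the work surface. World frame = base frame: x ahead of the robot, y to its left, z up, the work surface at z = 0. Lengths are in mm, angles in rad, forces in N, time in s.
With the tool pointing down it reaches from about 350 to 875 mm from the base axis. Payload 4.2 kg.
Tool frame: the origin (TCP) lies midway between the tips of the shut fingers; the grasp point (between the pads) lies 19 mm behind it (arm.tcp_to_grasp is the distance from the TCP to the grasp point, in mm); z points along the fingers, y is the line along which they close (so a half turn about z gives the same grasp; the last joint's range is limited). The gripper opens to 85 mm and grips with 20 to 120 N. Pads are 22 mm wide; open, the fingers measure 114 mm over their backs; the gripper's body (76 mm by 85 mm) begins 54 mm behind the grasp point. The pads swing forward as they close: fully open they stand 13 mm farther back than shut.
Start: joints at [-0.937, 0.385, 0.008, 0, -1.194, -0.259], TCP at [228.818, -581.585, 231.312] pointing down, gripper open.
Joint ranges: [-3.14, 3.14], [-1.21, 2.06], [-1.07, 1.41], [-3.16, 2.05], [-2.99, -0.16], [-3.1, 3.1]. Speed limits (rad/s): [2.79, 2.79, 3.14, 3.14, 3.14, 3.14].

### API

Orientations are given as a unit quaternion [x, y, z, w].
In Python, from bench import arm, get_image gives the robot as it stands.
- The arm moves only by the tool drive_tool, never from a script. Its argument "deltas" is a list of rows, each a list of 2 entries, a list of its own where there are three numbers: the shift along the tool's x, y, z in cm, then the turn, a rotation vector about the tool's x, y, z in degrees. In form: [[[x, y, z], [ax, ay, az]], ...]. A call has 1 to 12 rows; each row shifts and turns the commanded pose from where the row before left it, along the tool's axes as they then stand; what a row does not reach is not made up. A row lasts 1/10 s, in which the tool goes at most 50 mm and 8.59 degrees, less where a joint would pass 70% of its speed; a pose out of reach is approached as far as the arm can. A call with a gripper value outside its range is refused whole. "claw" is the finger opening in cm, from 0 to 8.54, set as the call begins (left out, the last holds). The fingers move at their own pace and stop on an object; the grip force is fixed at half the most. Time passes only in rows, so rows that do not move let the fingers close. It gives the time, the measured TCP pose, the force, the opening and the grip force at its end, in the units of the state.
- arm.read_state(): the state, without advancing time (a new reading comes with each control period).
- get_image(name): name is "scene" or "top" or "wrist"; returns a dict with "img" (384x512x3 uint8, red, green, blue), "fx", "fy", "cx", "cy" (pixels), "eye" and "orientation" of the camera in the world; the wrist camera has in their place "mount" (4x4, takes a point from camera to tool coordinates, whose origin is the TCP and whose axes are the flange's). Camera axes: x right, y down, z forward; pixel columns grow to the right and rows downward; lengths in mm; the calibration is good to about 2 mm. A picture is of the moment at which its call begins: read the wrist's pose just before it. There is no depth.
- arm.job_done(): hands the job in; it is judged then, once.
The state is a dict: "clock": time; "joints": joint angles; "joint_vel": joint speeds; "joint_efforts": joint torques, N m; "position": TCP position; "ee_rot": TCP orientation; "contact_force": force on the tool from outside, world axes, zero at the start; "wrist_torque": the same for the moment, N m; "gripper_width": finger opening in mm; "grasp_force": force on a finger pad.
Only numpy, scipy, OpenCV 4.12 (cv2) and the standard library are available. Lean on these libraries where they do the work, as an engineer would, in place of code of your own. Each camera call takes 0.05 s, during which the arm holds its last target. There are 200 camera calls.

### The job

Get the small white capped bottle ready for travel: lay it on its side in the grey cradle, cap in the narrow notch at the raised end and foot down by the end plate, and let go of it. Then swing the cradle's steel hold-down arm over centre so that its rubber pad rests on the bottle. Leave the tin, the spray bottle and the brush where they are.

Things in the scene. Friction and masses are not known exactly. Their poses are not given: they have to be found in the camera images.
- bottle: Bottle to lay down: white, round, grey screw cap, no trigger, standing upright. Body 58 mm diameter up to 118 mm above the foot, shoulder narrowing to 34 mm at 130 mm, cap 32 mm diameter from 130 to 160 mm (top). 0.18 to 0.35 kg, centre of mass about 66 mm above the foot. Origin: centre of the foot; z axis: from foot to cap (up at the start).
- bottle_cap (a point): Centre of the top face of the bottle's cap, on its axis, 160 mm from the foot.
- bed: Bed of the fixed grey cradle (base plate 210 x 130 mm), sloping up 20 degrees to the cap end. Origin: where the centre of the bottle's foot belongs, 55 mm above the cart top. x axis: the lying bottle's axis, foot to cap, rising 20 degrees; y: level, towards the hold-down's hinge; z: square to the bed, up. The lying bottle's cap top is at x = 160 mm.
- body_rest (a point): Wide aluminium 90-degree V for the bottle's body, from x = 15 to 72 mm in the bed's frame, lips at y = +-35, z = -10 mm. The point is on the lying bottle's axis at x = 43 mm. Below the V's low end is an end plate for the foot: face at x = -3 mm, 60 mm wide, top at z = 10 mm.
- notch (a point): Narrow V notch for the cap, from x = 140 to 155 mm in the bed's frame, lips at y = +-23, z = -3 mm. The point is on the lying bottle's axis at x = 147 mm. Between the V and the notch (x = 72 to 140 mm) the bed is open, with only a 24 mm wide beam below z = -34 mm: room for fingers.
- holddown (a joint): Hold-down arm's angle (rad). 0: closed, across the bed, pad just touching a seated bottle; grows as it opens; 1.57: standing up; starts leaning past upright, away from the bed, at 1.68 to 1.95; stops at -0.15 and 2.3. Light friction holds it near upright; beyond 30 to 40 degrees from upright it falls by its own weight (0.12 kg).
- holddown_hinge (a point): Axis of the hold-down's hinge, at (45, 54, 36) mm in the bed's frame; the axis runs along the bed's x. Its post spans x = 36 to 54, y = 48 to 62 mm, top at z = 42 mm.
- holddown_tip (a point): Middle of the black cross handle (46 mm long along the bed's x, 14 mm diameter) at the arm's free end, 106 mm from the hinge. The arm is a steel flat 14 mm wide, 6 mm thick; closed, it reaches from the hinge to the bed's -y side; a rubber pad 22 mm in diameter is under it, 54 mm from the hinge.
- tin: Bystander: squat round steel tin with a dark lid, 90 mm diameter, 59 mm high, standing on the cart. Origin: centre of its underside.
- sprayer: Bystander: tall white trigger spray bottle, 72 mm diameter, 235 mm high, with grey trigger head. Origin: centre of its underside.
- brush: Bystander: wooden-backed hand brush lying bristles down, 130 x 45 x 42 mm. Origin: centre of its underside.
Not all that is in view belongs to the job. Leave any purple or red look-alike of the bottle alone. Of the things that look like the part that bears bed, the larger one is meant.

How it is judged:
By the outcome, as a careful person would: the job done as asked, in the order asked, and still so for the second after the job is handed in, with the robot touching nothing.
It also fails if it takes over 61 s, if anything falls off the work surface, if the arm or the gripper's body presses on something with over 40 N, if the wrist force passes 120 N, or if a joint passes its speed limit or range.

## Working session

There is one attempt and no reset: what is moved stays moved. The work goes in short steps, Python scripts to look and compute and a tool call to move; the robot and the scene stay as the last step left them, time stands still between calls to the robot, and variables do not carry over. Pictures are saved under pics/ and viewed, at most 10 in all, crops included, and the job is handed in when it is done.

Besides the shell and the picture viewer there is one more tool, called after "Call:" in YAML: its name, and indented under it one key for each argument. drive_tool: Moves the arm, as the interface text tells. Its arguments: {"type":"object","properties":{"deltas":{"type":"array"},"claw":{"type":"number"}},"required":["deltas"]}

```bash
ls; mkdir -p pics
cat > h.py <<'E'
import numpy as np, cv2
from scipy.spatial.transform import Rotation as R
from bench import arm, get_image
def save(n,f):
    d=get_image(n); cv2.imwrite('pics/'+f,cv2.cvtColor(d['img'],cv2.COLOR_RGB2BGR)); return d
E
python3 - <<'E'
from h import *
import pickle
a={}
for n in ('scene','top'):
    d=save(n,n+'0.png'); a[n]=d; print({k:v for k,v in d.items() if k!='img'})
pickle.dump(a,open('c0.pkl','wb'))
i=np.hstack([cv2.imread('pics/scene0.png'),cv2.imread('pics/top0.png')])
print(arm.read_state())
E
```

```text
pics
{'fx': 385.63396693887114, 'fy': 385.63396693887114, 'cx': 260.12481527802163, 'cy': 188.1132176345871, 'eye': array([1020.47833771, -370.35625566,  850.73746234]), 'orientation': array([ 0.83523584,  0.43826722, -0.16251661, -0.28963994])}
{'fx': 443.1790984533221, 'fy': 443.1790984533221, 'cx': 262.36646599306897, 'cy': 191.45521307245326, 'eye': array([ 476.02699119,  -65.58295863, 1428.53238133]), 'orientation': array([ 0.70971989, -0.70378405,  0.0245303 , -0.0195948 ])}
{'clock': 0.1, 'joints': array([-9.37369214e-01,  3.85487186e-01,  6.78219723e-03, -4.47675924e-04,
       -1.19399958e+00, -2.58602398e-01]), 'joint_vel': array([ 0.00059147, -0.00255031,  0.00257073,  0.00183277,  0.00128022,
        0.00134266]), 'joint_efforts': array([-7.41976110e-04, -3.93319237e+01,  1.88928348e+01,  4.19801250e+00,
       -2.60535766e-03, -3.87421210e-06]), 'position': array([ 228.65279256, -581.12005239,  230.33225946]), 'ee_rot': array([-1.86235987e-01,  9.82504556e-01,  9.50530289e-04, -2.23878308e-04]), 'contact_force': array([ 0.94655706, -0.09250468,  0.22303161]), 'wrist_torque': array([ 0.01304402, -0.01760405,  0.0227475 ]), 'grasp_force': 0.0, 'gripper_width': 85.17604884763703}
```

View pics/scene0.png

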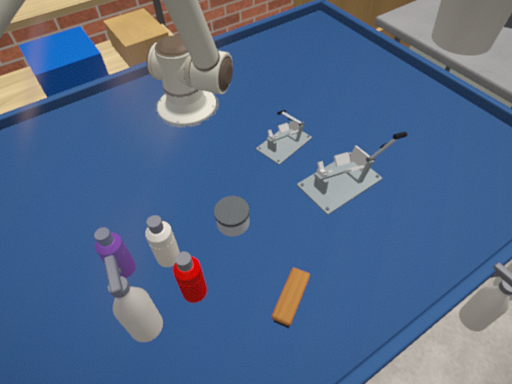

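View pics/top0.png

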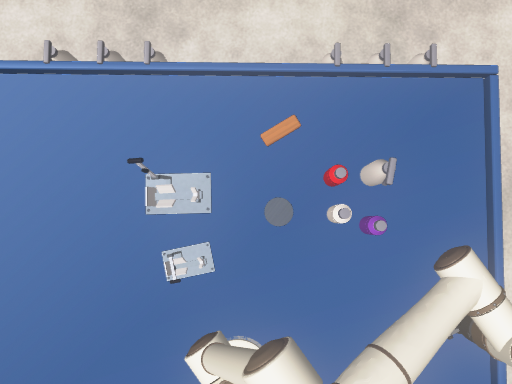

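The white capped bottle candidates are: white at scene (162,243) / top (340,214), red at scene (190,278) / top (336,175), purple at scene (115,255) / top (375,225), and the trigger sprayer at scene (138,310) / top (376,172). The white one without a trigger fits. There are two cradles, at top (178,194) and (188,261); the larger, upper one is meant. I'll confirm both in an enlarged composite.

Run:
```python
from h import *
s=cv2.imread('pics/scene0.png');t=cv2.imread('pics/top0.png')
f=lambda im,x,y,w,h:cv2.resize(im[y:y+h,x:x+w],(400,300),interpolation=cv2.INTER_CUBIC)
o=np.vstack([np.hstack([f(s,290,120,124,93),f(t,120,148,100,75)]),np.hstack([f(s,80,205,140,105),f(t,310,150,100,75)])])
cv2.imwrite('pics/crop0.png',o)
```

```text
(no output)
```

View pics/crop0.png

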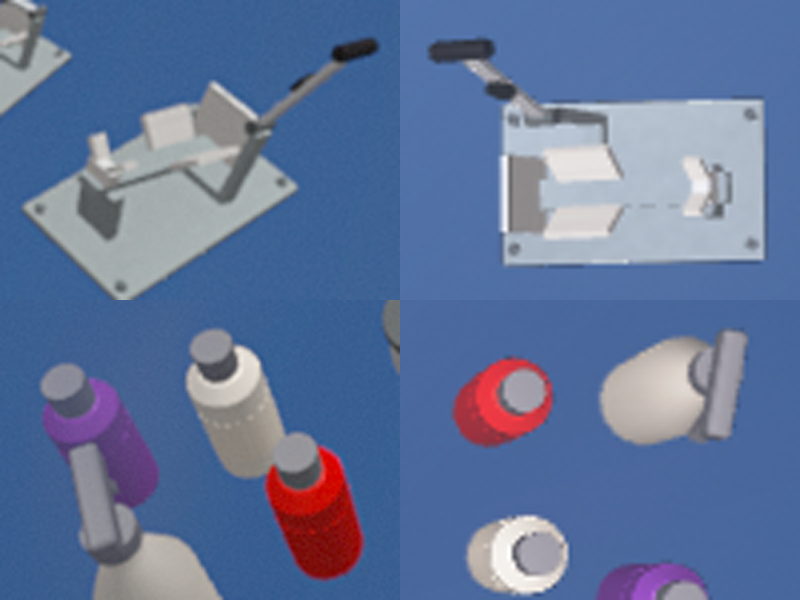

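The crops confirm it: the white bottle with the grey cap is at top ≈(340,214), and the larger cradle is at top (146–211,173–214), notch on the right (world -y) and hinge on the far (+x) side. Next I'll triangulate and see what the arm object offers.

```bash
cat >> h.py <<'E'
def proj(d,P,cR=None,eye=None):
    Rm=R.from_quat(d['orientation']).as_matrix() if cR is None else cR
    e=d['eye'] if eye is None else eye
    p=(np.atleast_2d(P)-e)@Rm
    return np.c_[d['fx']*p[:,0]/p[:,2]+d['cx'],d['fy']*p[:,1]/p[:,2]+d['cy']]
def bed(x,y,yaw):  # bed frame pose; yaw= direction of horizontal bed-x
    Rm=(R.from_euler('z',yaw)*R.from_euler('y',-np.radians(20))).as_matrix()
    return lambda P: np.atleast_2d(P)@Rm.T+[x,y,55]
E
python3 - <<'E'
from h import *
import pickle
from scipy.optimize import least_squares
c=pickle.load(open('c0.pkl','rb'))
print([a for a in dir(arm) if a[0]!='_'], {a:getattr(arm,a) for a in dir(arm) if a[0]!='_' and not callable(getattr(arm,a))})
S,T=c['scene'],c['top']
def tri(ps,pt):
    f=lambda X:np.r_[proj(S,X)[0]-ps,proj(T,X)[0]-pt]
    r=least_squares(f,[450,-200,50]); return r.x.round(1),r.fun.round(1)
t=lambda u,v:np.array([120+(u-400)/4,148+v/4]); s=lambda u,v:np.array([290+u/3.226,120+v/3.226])
print('cap',tri([154.2,221.8],[344.8,213.2]))
print('redcap',tri([80+296/2.857,205+152/2.857],[310+125/4,150+90/4]))
print('purcap',tri([80+66/2.857,205+82/2.857],[381,226]))
print('tin',tri([232,208],[278,212]))
print('corner TR',tri(s(22,207),t(764,100)),'BR?',tri(s(122,298),t(764,100)))
print('tip',tri(s(355,49),t(461,50)))
print('plate other', tri(s(297,187),t(504,102)))
# bed fit: V lips & notch in top, hinge
P=[[15,35,-10],[72,35,-10],[15,-35,-10],[72,-35,-10]]
print('notchlip tri', )
for yaw in (-90,):
    def f(q):
        b=bed(*q); return (proj(T,b(P))-np.array([t(547,148),t(607,148),t(545,235),t(607,235)])).ravel()
    r=least_squares(f,[480,300,np.radians(yaw)]); print(r.x,r.fun.round(1))
    b=bed(*r.x); print('bed pts',b([[0,0,0],[95,0,0],[160,0,0],[45,54,36]]).round(1))
    pp=proj(T,b([[-3,30,10],[-3,-30,10],[147,23,-3],[147,-23,-3],[45,54,36]])); print(((pp-[120,148])*4+[400,0]).round(0))
E
```

```text
['IKError', 'job_done', 'read_state', 'tcp_to_grasp'] {'tcp_to_grasp': 18.700000000000003}
cap (array([ 496.1, -308.7,  155.2]), array([-0.8,  0.1, -1. , -0.4]))
redcap (array([ 613.8, -297.4,  158. ]), array([-1. ,  0.1, -1.3, -0.5]))
purcap (array([ 460.2, -411.8,  153.9]), array([-1. ,  0.1, -1.4, -0.4]))
tin (array([ 499.9, -120.8,   61.4]), array([-0.8,  0.1, -0.9, -0.5]))
corner TR (array([588.1,  46.7, 129.9]), array([10.4, -0.7, 10.3,  7.6])) BR? (array([625.2,  93.7,  13.4]), array([-1.2,  0.1, -1.1, -0.9]))
tip (array([638.4, 283.2, 198.1]), array([-0.8,  0. , -0.7, -0.7]))
plate other (array([620.9, 300.7,   9.5]), array([-0.6,  0. , -0.5, -0.5]))
notchlip tri
[545.21967673 272.75960863  -1.56815734] [-0.4 -0.3  0.6 -0.6 -0.4  0.5  0.2  0.4]
bed pts [[545.2 272.8  55. ]
 [545.5 183.5  87.5]
 [545.6 122.4 109.7]
 [599.3 242.9 104.2]]
[[511. 152.]
 [509. 230.]
 [692. 159.]
 [691. 220.]
 [546. 116.]]
```

Call:
drive_tool:
  deltas:
    - [[0,0,-3],[5,0,0]]
    - [[0,0,-3],[5,0,0]]
    - [[0,0,-3],[5,0,0]]
    - [[0,0,-3],[5,0,5]]
    - [[0,0,0],[0,0,0]]

```text
clock: 0.6
position: [222.5, -566.0, 354.8]
ee_rot: [-0.141, 0.974, -0.173, 0.04]
contact_force: [0.7, -1.1, 0.9]
gripper_width: 85.4
grasp_force: 0.0
```

Run:
```python
from h import *
import json
s=arm.read_state(); print(s['clock'],s['joints'].round(4),s['position'].round(1),s['ee_rot'].round(4),s['contact_force'].round(1))
open('st.txt','a').write(json.dumps([list(s['joints']),list(s['position']),list(s['ee_rot'])])+'\n')
```

```text
0.6 [-0.8754  0.1159 -0.1456  0.1365 -0.9733 -0.4662] [ 222.5 -566.   354.8] [-0.1407  0.9739 -0.1735  0.0397] [ 0.7 -1.1  0.9]
```

Call:
drive_tool:
  deltas:
    - [[0,0,-1],[0,5,0]]
    - [[0,0,-1],[0,6,0]]
    - [[0,0,-1],[0,6,0]]
    - [[0,0,-1],[0,6,5]]
    - [[0,0,0],[0,0,0]]

```text
clock: 1.1
position: [225.6, -552.6, 384.9]
ee_rot: [-0.064, 0.967, -0.198, -0.151]
contact_force: [0.1, 0.3, -0.3]
gripper_width: 85.4
grasp_force: 0.0
```

Run:
```python
from h import *
import json
s=arm.read_state(); print(s['clock'],s['joints'].round(4),s['position'].round(1),s['ee_rot'].round(4),s['contact_force'].round(1))
f=open('st.txt','a')
f.write(json.dumps([list(s['joints']),list(s['position']),list(s['ee_rot'])])+'\n')
f.write(json.dumps([[-9.37369214e-01,  3.85487186e-01,  6.78219723e-03, -4.47675924e-04,-1.19399958e+00, -2.58602398e-01],[ 228.65279256, -581.12005239,  230.33225946],[-1.86235987e-01,  9.82504556e-01,  9.50530289e-04, -2.23878308e-04]])+'\n');f.close()
D=[json.loads(l) for l in open('st.txt')]
from scipy.optimize import least_squares
import itertools
def fk(q,p):
    H,a1,L2,a3,L4,off,d6=p
    r=lambda v:R.from_rotvec(v)
    R1=r([0,0,q[0]]);x=np.array([0,0,H])+R1.apply([a1,0,0])
    R2=R1*r([0,q[1],0]);x=x+R2.apply([0,0,L2])
    R3=R2*r([0,-q[2],0]);x=x+R3.apply([L4,0,a3])
    R4=R3*r([sg[0]*q[3],0,0]);R5=R4*r([0,-q[4],0]); x=x+R5.apply([d6,off,0])
    R6=R5*r([sg[1]*q[5],0,0]); return x,R6
for sg in itertools.product((1,-1),(1,-1)):
    Rr=[R.from_quat(d[2]) for d in D]
    T=[fk(d[0],[0]*7)[1].inv()*g for d,g in zip(D,Rr)]
    e=max((T[0].inv()*t).magnitude() for t in T)
    f=lambda p:np.concatenate([fk(d[0],p)[0]-d[1] for d in D])
    s=least_squares(f,[250,0,450,0,450,-160,300]); print(sg,round(e,4),np.abs(s.fun).max().round(2),s.x.round(1),T[0].as_matrix().round(2).tolist())
```

```text
1.1 [-0.6957  0.1567 -0.2051  0.5382 -1.2029 -0.9397] [ 225.6 -552.6  384.9] [-0.0637  0.9666 -0.1975 -0.1506] [ 0.1  0.3 -0.3]
(1, 1) 1.0034 117.68 [ 1203.6   174.7   563.  -1465.8   846.9  -141.1  -280.5] [[-0.21, 0.08, 0.97], [-0.69, 0.69, -0.21], [-0.69, -0.72, -0.08]]
(1, -1) 0.8421 117.68 [ 1203.6   174.7   563.  -1465.8   846.9  -141.1  -280.5] [[-0.21, 0.08, 0.97], [-0.97, -0.16, -0.19], [0.14, -0.98, 0.12]]
(-1, 1) 0.9469 0.0 [ 160.6    0.   564.9   -0.   421.8 -159.8  297.7] [[0.0, 0.0, 1.0], [-0.6, 0.8, -0.0], [-0.8, -0.6, 0.0]]
(-1, -1) 0.0 0.0 [ 160.6    0.   564.9   -0.   421.8 -159.8  297.7] [[0.0, 0.0, 1.0], [-1.0, -0.0, 0.0], [0.0, -1.0, 0.0]]
```

```bash
cat >> h.py <<'E'
from scipy.optimize import least_squares
LO=np.array([-3.14,-1.21,-1.07,-3.16,-2.99,-3.1]);HI=np.array([3.14,2.06,1.41,2.05,-.16,3.1])
TF=R.from_matrix([[0,0,1],[-1,0,0],[0,-1,0]])
def fk(q,pts=False):
    r=R.from_rotvec
    x0=np.array([0,0,160.6]);R1=r([0,0,q[0]]);R2=R1*r([0,q[1],0]);x1=x0+R2.apply([0,0,564.9])
    R3=R2*r([0,-q[2],0]);x2=x1+R3.apply([421.8,0,0]);R5=R3*r([-q[3],0,0])*r([0,-q[4],0])
    x3=x2+R5.apply([0,-159.8,0]);x4=x3+R5.apply([297.7,0,0]);R6=R5*r([-q[5],0,0])*TF
    return (x1,x2,x3,x4,R6) if pts else (x4,R6)
def ik(x,Rt,seed):
    def f(q):
        a,b=fk(q); return np.r_[(a-x)/100,(Rt.inv()*b).as_rotvec()]
    s=least_squares(f,np.clip(seed,LO+.01,HI-.01),bounds=(LO,HI)); return s.x if np.abs(s.fun).max()<1e-3 else None
def iks(x,Rt,n=40,rng=np.random.default_rng(0)):
    out=[]
    for _ in range(n):
        q=ik(x,Rt,rng.uniform(LO,HI))
        if q is not None and not any(np.abs(q-o).max()<.05 for o in out): out.append(q)
    return out
def frame(z,x):  # tool z and x hint
    z=z/np.linalg.norm(z); x=x-z*(x@z); x/=np.linalg.norm(x); return R.from_matrix(np.c_[x,np.cross(z,x),z])
E
python3 - <<'E'
from h import *
q0=arm.read_state()['joints']; B=np.array([496,-309,95.]); up=np.array([0,0,1.])
bf=R.from_euler('z',-np.pi/2)*R.from_euler('y',-np.radians(20)); bx=bf.apply([1,0,0]);bn=bf.apply([0,0,1]);G=bed(545.2,272.8,-np.pi/2)([95,0,0])[0]
res=[]
for al in (10,25):
  a=np.radians(al)
  for sx in (1,-1):
    zp=-np.cos(a)*bn-np.sin(a)*bx; Rp=frame(zp,sx*bx); P=iks(G+18.7*zp,Rp,30)
    for az in range(-75,41,23):
      z=np.array([np.cos(np.radians(az))*np.cos(a),np.sin(np.radians(az))*np.cos(a),-np.sin(a)])
      for qa in iks(B+18.7*z,frame(z,sx*up),14):
        pts=fk(qa,True); zm=min(p[2] for p in pts[:3]); 
        if zm<110: continue
        for qp in P:
          res.append((np.abs(qa-qp).max(),al,sx,az,qa,qp,zm,np.minimum(qa-LO,HI-qa).min()))
res.sort(key=lambda r:r[0])
for r in res[:14]: print(round(r[0],2),r[1:4],r[4].round(2),r[5].round(2),'zmin',int(r[6]),'mar',round(r[7],2),'d0',np.abs(r[4]-q0).max().round(2))
E
```

```text
1.65 (10, 1, 40) [-0.98  0.78 -0.06 -1.37 -1.51 -2.3 ] [ 0.67  0.5  -0.35  0.18 -0.85 -0.8 ] zmin 143 mar 0.8 d0 1.91
1.65 (10, -1, 40) [-0.98  0.78 -0.06 -1.37 -1.51  0.84] [ 0.67  0.5  -0.35  0.18 -0.85  2.34] zmin 143 mar 1.01 d0 1.91
1.82 (25, -1, -6) [-1.01  0.52 -0.51 -1.92 -0.86  1.01] [ 0.57  0.46 -0.3  -0.11 -0.77  2.65] zmin 212 mar 0.56 d0 2.46
1.82 (25, 1, -6) [-1.01  0.52 -0.51 -1.92 -0.86 -2.14] [ 0.57  0.46 -0.3  -0.11 -0.77 -0.49] zmin 212 mar 0.56 d0 2.46
1.84 (10, -1, 17) [-1.06  0.72 -0.31 -1.66 -1.31  1.02] [ 0.67  0.5  -0.35  0.18 -0.85  2.34] zmin 143 mar 0.76 d0 2.2
1.84 (10, 1, 17) [-1.06  0.72 -0.31 -1.66 -1.31 -2.12] [ 0.67  0.5  -0.35  0.18 -0.85 -0.8 ] zmin 143 mar 0.76 d0 2.2
1.88 (25, 1, 17) [-0.96  0.57 -0.29 -1.5  -1.04 -2.37] [ 0.57  0.46 -0.3  -0.11 -0.77 -0.49] zmin 212 mar 0.73 d0 2.04
1.88 (25, -1, 17) [-0.96  0.57 -0.29 -1.5  -1.04  0.77] [ 0.57  0.46 -0.3  -0.11 -0.77  2.65] zmin 212 mar 0.78 d0 2.04
1.95 (25, 1, 40) [-0.9   0.66 -0.08 -1.22 -1.3  -2.45] [ 0.57  0.46 -0.3  -0.11 -0.77 -0.49] zmin 212 mar 0.65 d0 1.76
1.95 (25, -1, 40) [-0.9   0.66 -0.08 -1.22 -1.3   0.7 ] [ 0.57  0.46 -0.3  -0.11 -0.77  2.65] zmin 212 mar 0.99 d0 1.76
2.25 (10, -1, -6) [-1.12  0.71 -0.58 -2.07 -1.26  1.33] [ 0.67  0.5  -0.35  0.18 -0.85  2.34] zmin 143 mar 0.49 d0 2.61
2.25 (10, 1, -6) [-1.12  0.71 -0.58 -2.07 -1.26 -1.82] [ 0.67  0.5  -0.35  0.18 -0.85 -0.8 ] zmin 143 mar 0.49 d0 2.61
2.46 (25, -1, -29) [-1.01  0.55 -0.8  -2.57 -0.94  1.43] [ 0.57  0.46 -0.3  -0.11 -0.77  2.65] zmin 212 mar 0.27 d0 3.1
2.46 (25, 1, -29) [-1.01  0.55 -0.8  -2.57 -0.94 -1.71] [ 0.57  0.46 -0.3  -0.11 -0.77 -0.49] zmin 212 mar 0.27 d0 3.1
```

```bash
cat >> h.py <<'E'
from scipy.linalg import logm, expm
def M(x,Rm): m=np.eye(4); m[:3,:3]=Rm.as_matrix(); m[:3,3]=x; return m
def state():
    s=arm.read_state(); return s, M(s['position'],R.from_quat(s['ee_rot']))
def plan(M0,M1,N,q):
    """N equal rows from M0 to M1; prints row and the simulated joints"""
    for _ in range(6):
        t=None
        D=np.linalg.inv(M0)@M1
        L=np.real(logm(D))/N; E=expm(L)
        d=E[:3,3]/10; w=np.degrees(R.from_matrix(E[:3,:3]).as_rotvec()); break
    d=d.round(2); w=w.round(2); E=M(d*10,R.from_rotvec(np.radians(w))); m=M0.copy(); st=0; zs=[]
    for k in range(N):
        m=m@E; qn=ik(m[:3,3],R.from_matrix(m[:3,:3]),q)
        if qn is None: print('IK fail row',k); return m,q
        st=max(st,(np.abs(qn-q)/[.195,.195,.22,.22,.22,.22]).max()); q=qn; zs.append(m[:3,3].astype(int).tolist())
    print(N,'x',[d.tolist(),w.tolist()],'|w|',np.linalg.norm(w).round(1),'|d|',np.linalg.norm(d).round(1),'speed',st.round(2),'q',q.round(2),'err',np.abs(m-M1)[:3,3].max().round(1)); print(' path',zs[::max(1,N//4)])
    return m,q
def grasp_pose(B,az,al,back,sx=1):
    a,z=np.radians([al,az]); zz=np.array([np.cos(z)*np.cos(a),np.sin(z)*np.cos(a),-np.sin(a)])
    return M(np.asarray(B)+(18.7-back)*zz,frame(zz,sx*np.array([0,0,1.])))
E
python3 - <<'E'
from h import *
import pickle
c=pickle.load(open('c0.pkl','rb'));S,T=c['scene'],c['top']
r=least_squares(lambda X:np.r_[proj(S,[*X,160])[0]-[154.2,221.8],proj(T,[*X,160])[0]-[344.8,213.2]],[496,-309]);print(r.x,r.fun)
s,m=state();q=s['joints']
w=grasp_pose([494,-309,95],5,20,190); w[2,3]+=60
m,q=plan(m,w,14,q)
m,q=plan(m,grasp_pose([494,-309,95],5,20,130),4,q)
m,q=plan(m,grasp_pose([494,-309,95],5,20,0),6,q)
E
```

```text
[ 497.93682924 -308.60009924] [-0.90086398 -0.59508542 -0.71461888 -1.03286451]
IK fail row 5
IK fail row 0
IK fail row 0
```

```bash
cat >> h.py <<'E'
def jplan(M0,q0,q1,N):
    """rows along a joint-space line, rounded, each worked from the rounded pose"""
    m=M0.copy(); rows=[]; pth=[]
    for k in range(1,N+1):
        x,Rm=fk(q0+(q1-q0)*k/N); D=np.linalg.inv(m)@M(x,Rm)
        d=(D[:3,3]/10).round(1); w=np.degrees(R.from_matrix(D[:3,:3]).as_rotvec()).round(0 if k<N else 1)
        m=m@M(d*10,R.from_rotvec(np.radians(w))); rows.append([d.tolist(),w.tolist()]); pth.append(m[:3,3].astype(int).tolist())
        if np.linalg.norm(d)>5 or np.linalg.norm(w)>8.55: print('too fast',k,np.linalg.norm(d),np.linalg.norm(w))
    print(rows,'\n path',pth[::3],pth[-1]); return m,q1
E
python3 - <<'E'
from h import *
s,m=state();q=s['joints']
B=[497,-309,95]
w=grasp_pose(B,5,20,190); w[2,3]+=60
c=iks(w[:3,3],R.from_matrix(w[:3,:3]),60); c.sort(key=lambda x:np.abs(x-q).max())
for x in c: print(x.round(2),[p.astype(int).tolist() for p in fk(x,True)[:3]])
q1=c[0]
print(q.round(2)); m,q=jplan(m,q,q1,24)
m,q=plan(m,grasp_pose(B,5,20,130),4,q)
m,q=plan(m,grasp_pose(B,5,20,0),6,q)
E
```

```text
[-1.33  0.24 -0.47 -1.4  -1.23 -2.49] [[32, -129, 709], [109, -440, 434], [57, -347, 315]]
[-0.7   0.16 -0.21  0.54 -1.2  -0.94]
too fast 5 2.808914381037628 8.602325267042627
too fast 8 2.3366642891095846 8.602325267042627
too fast 10 2.1610182784974308 8.602325267042627
too fast 12 1.9209372712298547 8.660254037844387
too fast 15 1.6822603841260724 8.660254037844387
too fast 18 1.50996688705415 8.831760866327848
too fast 21 1.5811388300841898 8.602325267042627
[[[0.4, 2.3, 2.3], [-5.0, -1.0, 6.0]], [[0.6, 2.2, 2.2], [-4.0, -2.0, 7.0]], [[0.7, 2.1, 2.1], [-5.0, -0.0, 6.0]], [[0.8, 1.9, 2.1], [-4.0, -1.0, 7.0]], [[1.0, 1.7, 2.0], [-5.0, -0.0, 7.0]], [[1.0, 1.6, 1.9], [-5.0, -1.0, 6.0]], [[1.0, 1.5, 1.8], [-4.0, 0.0, 7.0]], [[1.1, 1.3, 1.6], [-5.0, 0.0, 7.0]], [[1.0, 1.3, 1.7], [-4.0, 1.0, 7.0]], [[1.1, 1.1, 1.5], [-5.0, 0.0, 7.0]], [[1.0, 1.0, 1.4], [-4.0, 1.0, 7.0]], [[1.0, 1.0, 1.3], [-5.0, 1.0, 7.0]], [[0.9, 1.0, 1.2], [-4.0, 1.0, 7.0]], [[0.9, 0.9, 1.1], [-4.0, 1.0, 7.0]], [[0.9, 0.9, 1.1], [-5.0, 1.0, 7.0]], [[0.9, 0.9, 0.9], [-4.0, 2.0, 7.0]], [[0.9, 0.9, 0.8], [-4.0, 2.0, 7.0]
[... 161 characters left out ...]
, 0.5], [-4.0, 2.0, 7.0]], [[1.1, 1.3, 0.3], [-4.0, 4.0, 6.0]], [[1.2, 1.3, 0.4], [-4.0, 2.8, 6.9]]] 
 path [[211, -541, 357], [180, -494, 285], [167, -441, 227], [173, -385, 187], [196, -339, 165], [232, -306, 160], [274, -293, 170], [314, -303, 192]] [336, -322, 213]
4 x [[-1.4, 0.01, 2.01], [-0.0, 0.01, -0.01]] |w| 0.0 |d| 2.4 speed 0.28 q [-1.24  0.45 -0.5  -1.55 -1.15 -2.24] err 0.2
 path [[350, -321, 193], [364, -320, 173], [378, -319, 153], [392, -318, 133]]
6 x [[-0.0, 0.0, 2.17], [-0.0, -0.0, 0.0]] |w| 0.0 |d| 2.2 speed 0.19 q [-1.03  0.59 -0.42 -1.77 -1.04 -2.16] err 0.1
 path [[412, -316, 125], [433, -314, 118], [453, -312, 110], [473, -310, 103], [494, -309, 96], [514, -307, 88]]
```

Run:
```python
from h import *
s,m=state();q=s['joints']
w=grasp_pose([497,-309,95],5,20,190); w[2,3]+=60
q1=min(iks(w[:3,3],R.from_matrix(w[:3,:3]),30),key=lambda x:np.abs(x-q).max())
m,q=jplan(m,q,q1,27)
```

```text
[[[0.4, 2.1, 2.0], [-4.0, -1.0, 6.0]], [[0.5, 1.9, 2.0], [-4.0, -1.0, 5.0]], [[0.6, 1.9, 1.9], [-4.0, -1.0, 6.0]], [[0.7, 1.7, 1.9], [-4.0, -1.0, 6.0]], [[0.8, 1.6, 1.8], [-4.0, -0.0, 6.0]], [[0.9, 1.5, 1.7], [-4.0, -0.0, 6.0]], [[0.9, 1.4, 1.7], [-5.0, -0.0, 6.0]], [[0.9, 1.3, 1.6], [-4.0, -0.0, 6.0]], [[1.0, 1.2, 1.5], [-4.0, -0.0, 6.0]], [[0.9, 1.0, 1.4], [-4.0, -0.0, 6.0]], [[0.9, 1.0, 1.4], [-4.0, 0.0, 6.0]], [[1.0, 1.0, 1.3], [-4.0, 1.0, 6.0]], [[0.8, 0.9, 1.2], [-4.0, 0.0, 7.0]], [[0.9, 0.8, 1.1], [-4.0, 1.0, 6.0]], [[0.9, 0.8, 1.1], [-4.0, 1.0, 6.0]], [[0.8, 0.8, 0.9], [-3.0, 1.0, 6.0]], [[0.8, 0.8, 0.9], [-4.0, 1.0, 7.0]], [[0.8, 0.8, 0.8], [-4.0, 2.0, 6.0]], [[0.7, 0.9, 0.8], [-4.0, 1.0, 6.0]], [[0.8, 0.8, 0.7], [-4.0, 2.0, 6.0]], [[0.8, 0.9, 0.6], [-3.0, 2.0, 6.0]], [[0.7, 1.0, 0.6], [-4.0, 2.0, 6.0]], [[0.9, 1.0, 0.5], [-4.0, 2.0, 6.0]], [[0.8, 1.1, 0.4], [-3.0, 3.0, 6.0]], [[0.9, 1.1, 0.4], [-4.0, 2.0, 6.0]], [[1.0, 1.1, 0.4], [-4.0, 3.0, 6.0]], [[1.1, 1.2, 0.3], [-2.9, 2.6, 6.1]]] 
 path [[212, -541, 361], [183, -502, 295], [168, -455, 240], [168, -406, 201], [183, -360, 174], [209, -323, 161], [244, -300, 161], [282, -294, 173], [316, -305, 195]] [336, -322, 213]
```

Call:
drive_tool:
  deltas:
    - [[0.4,2.1,2.0],[-4,-1,6]]
    - [[0.5,1.9,2.0],[-4,-1,5]]
    - [[0.6,1.9,1.9],[-4,-1,6]]
    - [[0.7,1.7,1.9],[-4,-1,6]]
    - [[0.8,1.6,1.8],[-4,0,6]]
    - [[0.9,1.5,1.7],[-4,0,6]]
    - [[0.9,1.4,1.7],[-5,0,6]]
    - [[0.9,1.3,1.6],[-4,0,6]]
    - [[1.0,1.2,1.5],[-4,0,6]]

```text
clock: 2.0
position: [166.3, -421.7, 212.7]
ee_rot: [0.407, 0.91, 0.077, -0.027]
contact_force: [-0.3, -1.0, 0.1]
gripper_width: 85.5
grasp_force: 0.0
```

Call:
drive_tool:
  deltas:
    - [[0.9,1.0,1.4],[-4,0,6]]
    - [[0.9,1.0,1.4],[-4,0,6]]
    - [[1.0,1.0,1.3],[-4,1,6]]
    - [[0.8,0.9,1.2],[-4,0,7]]
    - [[0.9,0.8,1.1],[-4,1,6]]
    - [[0.9,0.8,1.1],[-4,1,6]]
    - [[0.8,0.8,0.9],[-3,1,6]]
    - [[0.8,0.8,0.9],[-4,1,7]]
    - [[0.8,0.8,0.8],[-4,2,6]]

```text
clock: 2.9
position: [232.4, -306.9, 161.9]
ee_rot: [0.758, 0.551, 0.348, 0.01]
contact_force: [-0.1, -0.4, -0.6]
gripper_width: 85.3
grasp_force: 0.0
```

Call:
drive_tool:
  deltas:
    - [[0.7,0.9,0.8],[-4,1,6]]
    - [[0.8,0.8,0.7],[-4,2,6]]
    - [[0.8,0.9,0.6],[-3,2,6]]
    - [[0.7,1.0,0.6],[-4,2,6]]
    - [[0.9,1.0,0.5],[-4,2,6]]
    - [[0.8,1.1,0.4],[-3,3,6]]
    - [[0.9,1.1,0.4],[-4,2,6]]
    - [[1.0,1.1,0.4],[-4,3,6]]
    - [[1.1,1.2,0.3],[-2.9,2.6,6.1]]
    - [[0,0,0],[0,0,0]]

```text
clock: 3.9
position: [335.5, -324.9, 215.3]
ee_rot: [0.817, 0.034, 0.575, -0.022]
contact_force: [-0.3, 0.5, -0.2]
gripper_width: 85.0
grasp_force: 0.0
```

Run:
```python
from h import *
import pickle
s,m=state(); d=save('wrist','w1.png'); pickle.dump((d,m),open('w1.pkl','wb')); print(s['clock'],m[:3,3],s['joints'].round(2))
print(d['mount'].round(3),d['fx'],d['cx'],d['cy'])
C=m@d['mount']; print(proj(d,[[497,-309,0],[497,-309,118],[497,-309,160]],C[:3,:3],C[:3,3]))
```

```text
3.9 [ 335.49008994 -324.85287676  215.32542921] [-1.33  0.24 -0.47 -1.4  -1.23 -2.49]
[[ 0.00000e+00 -9.60000e-01 -2.81000e-01  7.23610e+01]
 [ 1.00000e+00  1.00000e-03 -1.00000e-03  5.69000e-01]
 [ 1.00000e-03 -2.81000e-01  9.60000e-01 -1.42546e+02]
 [ 0.00000e+00  0.00000e+00  0.00000e+00  1.00000e+00]] 328.2934786479684 256.76184578788224 189.27633949049525
[[253.89243856 274.52957229]
 [253.63871458 201.08047163]
 [253.52188636 167.26053975]]
```

View pics/w1.png

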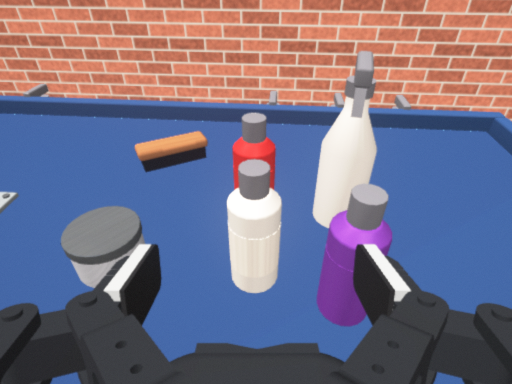

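The picture shows the white bottle right ahead: cap at (254,170), body axis at column ≈254.5, lower front edge at row ≈289. Red is behind it, purple to the right at (355,255), tin to the left. This matches the projected estimate (column 253.7).

Run:
```python
from h import *
import pickle
d,mm=pickle.load(open('w1.pkl','rb')); C=mm@d['mount']
for x in (490,494,497): print(x,proj(d,[[x-29,-309,0],[x-16,-309,160],[x+16,-309,160]],C[:3,:3],C[:3,3]).round(1).tolist())
g=cv2.imread('pics/w1.png')[:,254].astype(int); print([(r,g[r].tolist()) for r in list(range(158,184,2))+list(range(280,296,2))])
s,m=state();q=s['joints']; B=[496,-309,95]
m,q=plan(m,grasp_pose(B,5,20,130),4,q)
m,q=plan(m,grasp_pose(B,5,20,0),6,q)
```

```text
490 [[251.2, 298.9], [251.3, 180.6], [254.3, 162.5]]
494 [[251.5, 296.0], [251.7, 178.1], [254.7, 160.4]]
497 [[251.7, 293.9], [252.0, 176.3], [254.9, 158.9]]
[(158, [89, 88, 212]), (160, [186, 182, 191]), (162, [191, 186, 194]), (164, [192, 185, 192]), (166, [193, 186, 194]), (168, [193, 186, 193]), (170, [192, 187, 193]), (172, [193, 188, 194]), (174, [194, 189, 195]), (176, [150, 147, 152]), (178, [113, 109, 115]), (180, [113, 110, 116]), (182, [113, 110, 115]), (280, [200, 211, 221]), (282, [198, 209, 219]), (284, [200, 211, 221]), (286, [198, 209, 220]), (288, [198, 210, 219]), (290, [199, 210, 221]), (292, [194, 195, 201]), (294, [170, 108, 74])]
4 x [[-1.44, -0.04, 2.04], [0.07, -0.04, 0.04]] |w| 0.1 |d| 2.5 speed 0.28 q [-1.24  0.45 -0.5  -1.55 -1.15 -2.24] err 0.3
 path [[349, -322, 194], [363, -321, 174], [377, -319, 153], [392, -318, 133]]
6 x [[-0.0, -0.0, 2.16], [-0.0, -0.0, 0.0]] |w| 0.0 |d| 2.2 speed 0.19 q [-1.03  0.59 -0.42 -1.76 -1.04 -2.16] err 0.2
 path [[412, -316, 125], [432, -314, 118], [452, -312, 110], [472, -311, 103], [493, -309, 96], [513, -307, 88]]
```

Call:
drive_tool:
  deltas:
    - [[-1.44,0,2.04],[0,0,0]]
    - [[-1.44,0,2.04],[0,0,0]]
    - [[-1.44,0,2.04],[0,0,0]]
    - [[-1.44,0,2.04],[0,0,0]]
    - [[0,0,2.2],[0,0,0]]
    - [[0,0,2.2],[0,0,0]]
    - [[0,0,2.2],[0,0,0]]
    - [[0,0,2.2],[0,0,0]]
    - [[0,0,2.2],[0,0,0]]
    - [[0,0,2.1],[0,0,0]]
    - [[0,0,0],[0,0,0]]

```text
clock: 5.05
position: [517.1, -308.1, 88.1]
ee_rot: [0.818, 0.037, 0.574, -0.024]
contact_force: [-1.0, 1.5, 0.1]
gripper_width: 85.4
grasp_force: 0.0
```

Call:
drive_tool:
  claw: 3
  deltas:
    - [[0,0,0],[0,0,0]]
    - [[0,0,0],[0,0,0]]
    - [[0,0,0],[0,0,0]]
    - [[0,0,0],[0,0,0]]
    - [[0,0,0],[0,0,0]]

```text
clock: 5.55
position: [515.2, -308.6, 89.6]
ee_rot: [0.817, 0.035, 0.575, -0.024]
contact_force: [-2.0, 1.0, 2.6]
gripper_width: 56.6
grasp_force: 63.0
```

```bash
cat >> h.py <<'E'
BED=[545.2,272.8,-np.pi/2]
def bedM(b): 
    m=np.eye(4); m[:3,:3]=(R.from_euler('z',b[2])*R.from_euler('y',-np.radians(20))).as_matrix(); m[:3,3]=[b[0],b[1],55]; return m
E
python3 - <<'E'
from h import *
s,m=state();q=s['joints']
z=m[:3,2]; g=m[:3,3]-18.7*z
# bottle frame: z=up, y along tool y ; as bed-like frame (x=axis)
yt=m[:3,1]; ax=np.array([0,0,1.]); yb=yt-ax*(yt@ax); yb/=np.linalg.norm(yb); zb=np.cross(ax,yb)
F=np.eye(4);F[:3,:3]=np.c_[ax,yb,zb];F[:3,3]=[g[0],g[1],0]
print('tool y',yt.round(3),'g',g.round(1),'zb',zb.round(2))
Tb=np.linalg.inv(m)@F; np.save('Tb.npy',Tb)
tgt=bedM(BED); # choose yb sign: zb should be bed z up; tool z is -bed z
hov=tgt.copy(); hov[2,3]+=90; Mh=hov@np.linalg.inv(Tb); print('hover tool',Mh[:3,3].round(1),Mh[:3,2].round(3))
up=m.copy(); up[2,3]+=130
m2,q2=plan(m,up,5,q)
c=iks(Mh[:3,3],R.from_matrix(Mh[:3,:3]),60); c.sort(key=lambda x:np.abs(x-q2).max())
for x in c[:3]: print(x.round(2))
N=24; 
for k in range(0,N+1,3):
    x,Rm=fk(q2+(c[0]-q2)*k/N); f=M(x,Rm)@Tb; print(k,f[:3,3].astype(int),(f@[160,0,0,1])[:3].astype(int))
jplan(m2,q2,c[0],N)
E
```

```text
tool y [ 0.085 -0.996  0.002] g [ 497.7 -310.1   95.9] zb [ 1.    0.08 -0.  ]
hover tool [545.2 194.6 192.2] [0.001 0.64  0.769]
5 x [[2.45, 0.01, -0.88], [0.0, -0.0, -0.0]] |w| 0.0 |d| 2.6 speed 0.41 q [-0.96  0.3  -0.34 -1.59 -0.95 -2.59] err 0.2
 path [[515, -308, 115], [515, -308, 141], [515, -308, 167], [515, -308, 193], [515, -308, 219]]
[-0.1   1.12 -0.04 -1.95 -2.39 -2.2 ]
0 [ 497 -310  130] [ 497 -310  290]
3 [ 558 -222  125] [ 545 -238  284]
6 [ 600 -132  125] [ 577 -167  280]
9 [623 -42 130] [ 595 -100  277]
12 [630  40 136] [600 -39 272]
15 [623 115 143] [596  13 263]
18 [605 180 148] [584  57 249]
21 [578 232 149] [567  93 228]
24 [545 272 145] [545 122 199]
[[[0.6, -2.5, 2.1], [5.0, 2.0, -0.0]], [[0.5, -2.4, 2.2], [5.0, 2.0, -0.0]], [[0.4, -2.3, 2.1], [4.0, 2.0, -0.0]], [[0.3, -2.3, 2.2], [5.0, 2.0, 0.0]], [[0.3, -2.1, 2.1], [4.0, 2.0, 0.0]], [[0.1, -2.0, 2.1], [5.0, 2.0, 0.0]], [[0.1, -1.8, 2.1], [4.0, 2.0, 1.0]], [[-0.0, -1.8, 2.0], [4.0, 2.0, 0.0]], [[-0.1, -1.7, 2.0], [4.0, 3.0, 0.0]], [[-0.2, -1.6, 1.9], [4.0, 2.0, 1.0]], [[-0.3, -1.6, 1.9], [4.0, 3.0, 0.0]], [[-0.4, -1.4, 1.7], [4.0, 2.0, 1.0]], [[-0.5, -1.4, 1.7], [3.0, 3.0, 1.0]], [[-0.6, -1.2, 1.5], [4.0, 3.0, 0.0]], [[-0.7, -1.3, 1.5], [3.0, 2.0, 1.0]], [[-0.7, -1.1, 1.3], [3.0, 3.0, 1.0]], [[-0.8, -1.2, 1.2], [3.0, 3.0, 0.0]], [[-0.9, -1.0, 1.0], [3.0, 3.0, 1.0]], [[-0.9, -1.1, 1.0], [3.0, 3.0, 1.0]], [[-1.0, -1.0, 0.7], [2.0, 3.0, 1.0]], [[-1.1, -1.0, 0.6], [3.0, 3.0, 1.0]], [[-1.1, -1.0, 0.5], [2.0, 3.0, 0.0]], [[-1.0, -1.0, 0.3], [2.0, 4.0, 1.0]], [[-1.1, -1.0, 0.1], [2.3, 2.8, 1.1]]] 
 path [[534, -282, 218], [581, -198, 215], [610, -116, 217], [622, -39, 220], [621, 30, 222], [610, 88, 221], [590, 137, 216], [564, 175, 203]] [545, 194, 192]
```

Run:
```python
from h import *
s,m=state();q=s['joints']
Tb=np.load('Tb.npy')@np.diag([1,-1,-1,1]); np.save('Tb.npy',Tb)
hov=bedM(BED); hov[2,3]+=100; Mh=hov@np.linalg.inv(Tb); print('hover tool',Mh[:3,3].round(1),Mh[:3,2].round(3))
up=m.copy(); up[2,3]+=130
m2,q2=plan(m,up,5,q)
c=iks(Mh[:3,3],R.from_matrix(Mh[:3,:3]),60); c.sort(key=lambda x:np.abs(x-q2).max())
for x in c[:3]: print(x.round(2))
N=26
for k in range(0,N+1,3):
    x,Rm=fk(q2+(c[0]-q2)*k/N); f=M(x,Rm)@Tb; print(k,f[:3,3].astype(int),(f@[160,0,0,1])[:3].astype(int))
jplan(m2,q2,c[0],N)
```

```text
hover tool [545.2 182.6 169.1] [-0.001 -0.004 -1.   ]
5 x [[2.45, 0.01, -0.88], [0.0, -0.0, -0.0]] |w| 0.0 |d| 2.6 speed 0.41 q [-0.96  0.3  -0.34 -1.59 -0.95 -2.59] err 0.2
 path [[515, -308, 115], [515, -308, 141], [515, -308, 167], [515, -308, 193], [515, -308, 219]]
[ 0.61  0.35 -0.21  0.   -1.01 -0.61]
0 [ 497 -310  130] [ 497 -310  290]
3 [ 511 -255  106] [ 511 -206  258]
6 [ 529 -206   94] [ 500 -120  226]
9 [ 552 -153   92] [476 -59 197]
12 [575 -91  98] [453 -21 174]
15 [592 -19 107] [442  -2 160]
18 [597  61 119] [450  11 157]
21 [588 144 131] [478  33 167]
24 [565 223 145] [518  77 188]
too fast 1 3.306055050963308 9.643650760992955
too fast 2 3.152776554086889 9.643650760992955
too fast 3 2.9563490998188966 9.486832980505138
too fast 4 2.8460498941515415 9.433981132056603
too fast 5 2.6248809496813377 9.486832980505138
too fast 6 2.420743687382041 8.94427190999916
too fast 7 2.3366642891095846 10.344080432788601
too fast 8 2.0223748416156684 10.295630140987
too fast 9 1.9849433241279208 9.0
too fast 10 1.805547008526779 10.04987562112089
too fast 11 1.7233687939614086 9.8
[... 1225 characters left out ...]
], [3.0, 2.0, -9.0]], [[0.8, 0.6, 0.9], [4.0, 2.0, -9.0]], [[0.6, 0.8, 0.8], [3.0, 2.0, -10.0]], [[0.2, 1.1, 0.7], [3.0, 2.0, -9.0]], [[0.1, 1.1, 0.5], [2.0, 2.0, -9.0]], [[-0.3, 1.2, 0.5], [3.0, 3.0, -10.0]], [[-0.6, 1.3, 0.3], [2.0, 2.0, -9.0]], [[-0.9, 1.2, 0.2], [3.0, 2.0, -10.0]], [[-1.3, 1.1, 0.0], [2.0, 3.0, -10.0]], [[-1.5, 1.0, -0.1], [2.0, 2.0, -9.0]], [[-1.8, 0.9, -0.3], [2.0, 2.0, -10.0]], [[-2.0, 0.6, -0.4], [2.0, 3.0, -10.0]], [[-2.3, 0.2, -0.6], [1.0, 2.0, -9.0]], [[-2.4, 0.1, -0.8], [2.2, 2.3, -10.0]]] 
 path [[521, -278, 209], [527, -193, 180], [522, -124, 155], [512, -69, 138], [505, -25, 127], [505, 13, 123], [512, 52, 127], [526, 99, 140], [541, 159, 160]] [545, 182, 169]
```

Run:
```python
from h import *
s,m=state();q=s['joints'];Tb=np.load('Tb.npy')
hov=bedM(BED); hov[:3,3]+=[-40,-110,140]; Mh=hov@np.linalg.inv(Tb)
up=m.copy(); up[2,3]+=170
m2,q2=plan(m,up,5,q)
c=iks(Mh[:3,3],R.from_matrix(Mh[:3,:3]),60); c.sort(key=lambda x:np.abs(x-q2).max()); print(c[0].round(2))
N=32
for k in range(0,N+1,4):
    x,Rm=fk(q2+(c[0]-q2)*k/N); f=M(x,Rm)@Tb; print(k,f[:3,3].astype(int),(f@[160,0,0,1])[:3].astype(int))
jplan(m2,q2,c[0],N)
```

```text
5 x [[3.2, 0.01, -1.15], [0.0, -0.0, -0.0]] |w| 0.0 |d| 3.4 speed 0.53 q [-0.93  0.22 -0.31 -1.52 -0.93 -2.72] err 0.2
 path [[515, -308, 123], [515, -308, 157], [515, -308, 191], [515, -308, 225], [515, -308, 259]]
[ 0.46  0.21 -0.3   0.   -1.06 -0.46]
0 [ 497 -310  170] [ 497 -310  330]
4 [ 505 -262  146] [ 503 -205  295]
8 [ 520 -217  137] [ 483 -122  260]
12 [ 540 -166  140] [451 -68 229]
16 [ 557 -104  149] [421 -43 206]
20 [565 -32 161] [409 -38 195]
24 [557  41 172] [421 -38 199]
28 [534 109 183] [457 -26 218]
32 [505 162 194] [505  12 249]
too fast 13 1.1532562594670797 8.602325267042627
too fast 30 1.1704699910719625 8.602325267042627
[[[-0.6, -2.2, 0.8], [3.0, -2.0, -7.0]], [[-0.4, -2.3, 0.7], [4.0, -1.0, -6.0]], [[-0.1, -2.1, 0.8], [4.0, -1.0, -7.0]], [[0.0, -2.0, 0.8], [3.0, -1.0, -7.0]], [[0.3, -1.9, 0.8], [4.0, -1.0, -7.0]], [[0.5, -1.7, 0.7], [4.0, -0.0, -7.0]], [[0.6, -1.5, 0.8], [3.0, -0.0, -7.0]], [[0.8, -1.4, 0.8], [4.0, 0.0, -7.0]], [[0.9, -1.2, 0.7], [3.0, 1.0, -7.0]], [[0.9, -1.0, 0.8], [4.0, 0.0, -7.0]], [[1.0, -0.7, 0.7], [3.0, 1.0, -7.0]], [[1.0, -0.6, 0.7], 
[... 292 characters left out ...]
 0.3], [2.0, 2.0, -8.0]], [[0.1, 0.7, 0.2], [2.0, 2.0, -8.0]], [[-0.0, 0.6, 0.2], [2.0, 2.0, -7.0]], [[-0.2, 0.7, 0.1], [1.0, 2.0, -8.0]], [[-0.4, 0.6, 0.1], [2.0, 2.0, -8.0]], [[-0.5, 0.6, -0.1], [1.0, 2.0, -8.0]], [[-0.7, 0.5, -0.1], [2.0, 2.0, -8.0]], [[-0.9, 0.5, -0.2], [1.0, 2.0, -8.0]], [[-0.9, 0.3, -0.2], [1.0, 2.0, -7.0]], [[-1.1, 0.2, -0.4], [1.0, 2.0, -8.0]], [[-1.1, 0.0, -0.4], [1.0, 3.0, -8.0]], [[-1.2, -0.1, -0.6], [1.0, 2.0, -8.0]], [[-1.2, -0.3, -0.6], [1.2, 2.0, -8.0]]] 
 path [[518, -286, 251], [520, -222, 226], [514, -168, 206], [503, -122, 189], [492, -87, 177], [481, -57, 168], [475, -34, 165], [473, -14, 167], [478, 6, 174], [487, 30, 185], [500, 60, 202]] [505, 72, 208]
```

Call:
drive_tool:
  deltas:
    - [[3.2,0,-1.15],[0,0,0]]
    - [[3.2,0,-1.15],[0,0,0]]
    - [[3.2,0,-1.15],[0,0,0]]
    - [[3.2,0,-1.15],[0,0,0]]
    - [[3.2,0,-1.15],[0,0,0]]

```text
clock: 6.05
position: [515.0, -308.6, 259.7]
ee_rot: [0.818, 0.034, 0.574, -0.023]
contact_force: [-0.4, -0.5, -3.1]
gripper_width: 56.2
grasp_force: 64.9
```

Call:
drive_tool:
  deltas:
    - [[-0.6,-2.2,0.8],[3,-2,-7]]
    - [[-0.4,-2.3,0.7],[4,-1,-6]]
    - [[-0.1,-2.1,0.8],[4,-1,-7]]
    - [[0,-2,0.8],[3,-1,-7]]
    - [[0.3,-1.9,0.8],[4,-1,-7]]
    - [[0.5,-1.7,0.7],[4,0,-7]]
    - [[0.6,-1.5,0.8],[3,0,-7]]
    - [[0.8,-1.4,0.8],[4,0,-7]]
    - [[0.9,-1.2,0.7],[3,1,-7]]
    - [[0.9,-1.0,0.8],[4,0,-7]]
    - [[1,-0.7,0.7],[3,1,-7]]

```text
clock: 7.15
position: [499.8, -108.7, 184.3]
ee_rot: [0.586, 0.703, 0.401, 0.045]
contact_force: [-0.1, 0.1, -3.5]
gripper_width: 56.2
grasp_force: 64.8
```

Call:
drive_tool:
  deltas:
    - [[1,-0.6,0.7],[3,1,-7]]
    - [[0.9,-0.4,0.6],[3,1,-7.9]]
    - [[1,-0.2,0.7],[3,1,-7]]
    - [[0.9,-0.1,0.5],[2,2,-8]]
    - [[0.8,0.1,0.6],[3,2,-7]]
    - [[0.6,0.3,0.5],[2,1,-8]]
    - [[0.6,0.4,0.4],[3,2,-7]]
    - [[0.4,0.5,0.4],[2,2,-8]]
    - [[0.3,0.5,0.3],[2,2,-8]]
    - [[0.1,0.7,0.2],[2,2,-8]]
    - [[0,0.6,0.2],[2,2,-7]]

```text
clock: 8.25
position: [473.7, -13.9, 166.3]
ee_rot: [-0.089, 0.976, 0.192, 0.049]
contact_force: [-0.1, 0.7, -4.6]
gripper_width: 56.4
grasp_force: 64.8
```

Call:
drive_tool:
  deltas:
    - [[-0.2,0.7,0.1],[1,2,-8]]
    - [[-0.4,0.6,0.1],[2,2,-8]]
    - [[-0.5,0.6,-0.1],[1,2,-8]]
    - [[-0.7,0.5,-0.1],[2,2,-8]]
    - [[-0.9,0.5,-0.2],[1,2,-8]]
    - [[-0.9,0.3,-0.2],[1,2,-7]]
    - [[-1.1,0.2,-0.4],[1,2,-8]]
    - [[-1.1,0,-0.4],[1,2.8,-8]]
    - [[-1.2,-0.1,-0.6],[1,2,-8]]
    - [[-1.2,-0.3,-0.6],[1.2,2,-8]]
    - [[0,0,0],[0,0,0]]

```text
clock: 9.35
position: [506.1, 74.0, 208.5]
ee_rot: [0.709, -0.706, -0.001, -0.0]
contact_force: [0.4, -0.1, -3.1]
gripper_width: 56.4
grasp_force: 64.7
```

Run:
```python
from h import *
import pickle
s,m=state(); d=save('wrist','w2.png'); t=save('top','t2.png'); pickle.dump((d,m,t),open('w2.pkl','wb')); print(s['clock'],m.round(2),s['joints'].round(2),s['gripper_width'],s['grasp_force'])
C=m@d['mount']; b=bed(*BED)
print(proj(d,b([[15,35,-10],[72,35,-10],[15,-35,-10],[72,-35,-10],[140,23,-3],[155,23,-3],[140,-23,-3],[155,-23,-3],[-3,30,10],[-3,-30,10]]),C[:3,:3],C[:3,3]).round(0).tolist())
w=cv2.imread('pics/w2.png'); tt=cv2.imread('pics/t2.png')
cv2.imwrite('pics/c2.png',np.hstack([w,cv2.resize(tt[140:236,110:214],(416,384),interpolation=cv2.INTER_CUBIC)])[:, :928][:, 130:])
```

```text
9.35 [[  0.    -1.    -0.   506.06]
 [ -1.    -0.     0.    74.  ]
 [ -0.     0.    -1.   208.49]
 [  0.     0.     0.     1.  ]] [ 0.46  0.21 -0.3  -0.   -1.06 -0.46] 56.42025980811301 64.74615722894669
[[189.0, 333.0], [182.0, 302.0], [252.0, 333.0], [252.0, 302.0], [184.0, 261.0], [182.0, 249.0], [238.0, 261.0], [237.0, 249.0], [192.0, 359.0], [248.0, 360.0]]
```

View pics/c2.png

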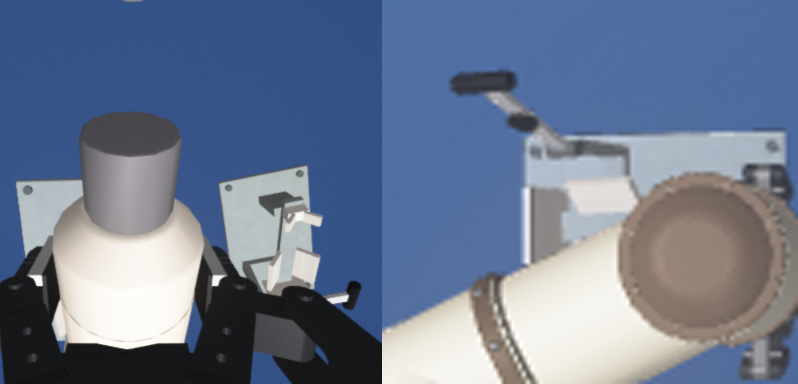

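Run:
```python
from h import *
import pickle
c=pickle.load(open('c0.pkl','rb'));T=c['top'];S=c['scene']
Tb=np.load('Tb.npy'); d,m,t=pickle.load(open('w2.pkl','rb')); I=np.eye(4)
cap=(Tb@np.array([[160,0,0,1],[160,0,16,1],[160,0,-16,1],[130,16,0,1],[130,-16,0,1]]).T).T[:,:3]
print('cap pred',proj(d,cap,d['mount'][:3,:3],d['mount'][:3,3]).round(1).tolist())
tt=lambda u,v:np.array([120+(u-400)/4,148+v/4]); ss=lambda u,v:np.array([290+u/3.226,120+v/3.226])
def onz(D,p,z):
    r=R.from_quat(D['orientation']).apply([(p[0]-D['cx'])/D['fx'],(p[1]-D['cy'])/D['fy'],1]); return (D['eye']+r*(z-D['eye'][2])/r[2])[:2]
tc=[onz(T,tt(*p),8) for p in [(504,102),(764,100),(766,261),(503,266)]]; sc=[onz(S,ss(*p),8) for p in [(297,187),(122,298),(22,207)]]
print(np.round(tc,1).tolist(),np.round(sc,1).tolist())
b=bed(*BED)
P=[[15,35,-10],[72,35,-10],[72,-35,-10],[15,-35,-10],[-3,30,10],[-3,-30,10],[140,23,-3],[140,-23,-3],[155,23,-3],[155,-23,-3]]
print('scene pred crop',((proj(S,b(P))-[290,120])*3.226).round(0).tolist())
im=cv2.resize(cv2.imread('pics/scene0.png')[125:215,290:390],(800,720),interpolation=cv2.INTER_CUBIC)[60:660]
for p in proj(S,b(P)): cv2.circle(im,tuple(((p-[290,125]+.5)*8-[0,60]).astype(int)),4,(0,0,255),1)
it=cv2.resize(cv2.imread('pics/top0.png')[165:225,140:220],(800,600),interpolation=cv2.INTER_CUBIC)
for p in proj(T,b(P)): cv2.circle(it,tuple(((p-[140,165]+.5)*10).astype(int)),5,(0,0,255),1)
cv2.imwrite('pics/ov.png',np.hstack([cv2.resize(im,(400,300),interpolation=cv2.INTER_AREA),cv2.resize(it,(400,300),interpolation=cv2.INTER_AREA)]))
```

```text
cap pred [[258.4, 132.8], [258.6, 159.4], [258.3, 112.2], [214.1, 207.4], [301.8, 207.7]]
[[619.4, 299.3], [622.9, 90.6], [493.6, 87.0], [487.9, 296.9]] [[621.2, 303.5], [624.3, 99.5], [500.1, 91.5]]
scene pred crop [[233.0, 150.0], [190.0, 162.0], [135.0, 112.0], [178.0, 102.0], [252.0, 124.0], [204.0, 84.0], [129.0, 161.0], [92.0, 127.0], [116.0, 164.0], [79.0, 130.0]]
```

View pics/ov.png

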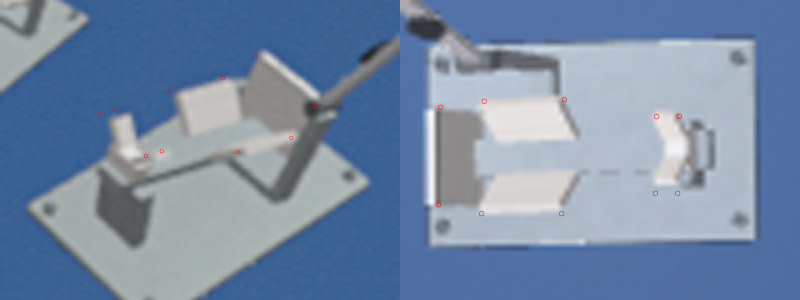

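The overlay shows the end plate and the top-view V lips agreeing within about 1 px. The scene view is off by up to 3 px at the notch, at (120,118) against (108,110). I'll refit the bed jointly with half-pixel care, then approach a few mm towards the cap side and slide down to the plate.

Run:
```python
from h import *
import pickle
c=pickle.load(open('c0.pkl','rb'));T=c['top'];S=c['scene']
so=lambda u,v:np.array([290+(2*u+.5)/8-.5,125+(2*v+60.5)/8-.5]); to=lambda u,v:np.array([140+(2*u+.5)/10-.5,165+(2*v+.5)/10-.5])
# camera bias from known cap
k=np.array([497.7,-310.1,160]); 
bs=np.array([154.2-.4,221.8-.4])-proj(S,k)[0]; bt=np.array([344.8-.4,213.2-.4])-proj(T,k)[0]; print('bias',bs.round(2),bt.round(2))
obsT=[([15,35,-10],(482,100)),([72,35,-10],(563,98)),([15,-35,-10],(480,212)),([72,-35,-10],(563,212)),([140,23,-3],(656,115)),([140,-23,-3],(656,186)),([-3,30,10],(437,108)),([-3,-30,10],(436,205))]
obsS=[([15,-35,-10],(237,80)),([72,-35,-10],(178,95)),([-3,-30,10],(262,52)),([140,-23,-3],(132,116)),([155,-23,-3],(112,120))]
for use,b in (('T',0),('S',0),('TS',0),('TS',1)):
    def f(q):
        B=bed(*q);r=[]
        if 'T' in use: r.append(proj(T,B([o[0] for o in obsT]))+b*bt-[to(*o[1]) for o in obsT])
        if 'S' in use: r.append(proj(S,B([o[0] for o in obsS]))+b*bs-[so(*o[1]) for o in obsS])
        return np.vstack(r).ravel()
    s=least_squares(f,BED,loss='soft_l1'); print(use,b,s.x.round(3),s.fun.round(1).tolist())
```

```text
bias [ 1.19 -0.06] [-0.21  0.55]
T 0 [547.401  28.29   -1.556] [-1.2, 0.1, -0.3, -0.1, -0.7, 0.2, -0.2, -0.1, 1.4, -0.4, 1.6, 0.7, -0.1, -0.1, 0.1, -0.1]
S 0 [549.185 277.968  -1.526] [-1.6, -0.1, 0.4, -0.2, 0.1, 1.2, -0.4, -0.3, 0.8, -0.2]
TS 0 [549.626  40.359  -1.609] [-4.5, -0.3, -3.6, 0.4, -5.2, -0.3, -4.7, 0.3, -2.2, 1.1, -2.9, 2.2, -3.5, -1.0, -4.3, -1.0, -68.0, 36.5, -70.4, 36.8, -65.6, 37.9, -77.6, 38.0, -77.7, 38.3]
TS 1 [551.338  39.914  -1.609] [-4.5, -0.3, -3.7, 0.4, -5.2, -0.3, -4.8, 0.3, -2.3, 1.1, -3.0, 2.2, -3.5, -1.0, -4.3, -1.0, -66.6, 36.9, -68.9, 37.2, -64.2, 38.3, -76.2, 38.5, -76.3, 38.7]
```

Run:
```python
from h import *
import pickle
c=pickle.load(open('c0.pkl','rb'));T=c['top'];S=c['scene']
so=lambda u,v:np.array([290+(2*u+.5)/8-.5,125+(2*v+60.5)/8-.5]); to=lambda u,v:np.array([140+(2*(u-400)+.5)/10-.5,165+(2*v+.5)/10-.5])
k=np.array([497.7,-310.1,160]); bs=np.array([153.8,221.4])-proj(S,k)[0]; bt=np.array([344.4,212.8])-proj(T,k)[0]
obsT=[([15,35,-10],(482,100)),([72,35,-10],(563,98)),([15,-35,-10],(480,212)),([72,-35,-10],(563,212)),([140,23,-3],(656,115)),([140,-23,-3],(656,186)),([-3,30,10],(437,108)),([-3,-30,10],(436,205))]
obsS=[([15,-35,-10],(237,80)),([72,-35,-10],(178,95)),([-3,-30,10],(262,52)),([140,-23,-3],(132,116)),([155,-23,-3],(112,120))]
for use,b in (('T',0),('T',1),('S',1),('TS',0),('TS',1)):
    def f(q):
        B=bed(*q);r=[]
        if 'T' in use: r.append(proj(T,B([o[0] for o in obsT]))+b*bt-[to(*o[1]) for o in obsT])
        if 'S' in use: r.append(proj(S,B([o[0] for o in obsS]))+b*bs-[so(*o[1]) for o in obsS])
        return np.vstack(r).ravel()
    s=least_squares(f,BED,loss='soft_l1'); print(use,b,s.x.round(3),s.fun.round(1).tolist())
```

```text
T 0 [545.213 273.441  -1.554] [0.0, 0.1, -0.2, -0.1, 0.3, 0.2, -0.3, -0.1, -0.2, -0.5, -0.3, 0.6, 0.3, -0.1, 0.4, -0.1]
T 1 [546.907 272.839  -1.554] [0.0, 0.1, -0.2, -0.1, 0.3, 0.2, -0.3, -0.1, -0.2, -0.5, -0.3, 0.6, 0.3, -0.1, 0.4, -0.1]
S 1 [547.358 275.231  -1.524] [-1.5, -0.1, 0.5, -0.2, 0.1, 1.1, -0.4, -0.2, 0.8, -0.1]
TS 0 [546.527 274.779  -1.54 ] [-0.6, -0.4, -0.8, -0.9, 0.0, -0.3, -0.6, -0.9, -0.8, -1.5, -0.6, -0.4, -0.2, -0.5, 0.1, -0.5, -3.0, -0.3, -1.2, -0.6, -1.2, 1.0, -2.4, -0.8, -1.2, -0.8]
TS 1 [547.296 273.554  -1.543] [-0.3, -0.1, -0.5, -0.5, 0.2, 0.0, -0.4, -0.5, -0.6, -1.1, -0.4, -0.0, -0.0, -0.2, 0.3, -0.2, -1.9, -0.0, -0.2, -0.3, -0.1, 1.3, -1.4, -0.6, -0.3, -0.6]
```

```bash
sed -i 's/^BED=.*/BED=[547,273.3,-1.551]/' h.py
python3 - <<'E'
from h import *
s,m=state();q=s['joints'];Ti=np.linalg.inv(np.load('Tb.npy'))
off=lambda x,z,w: (lambda A:(A.__setitem__((2,3),A[2,3]+w),A)[1])(bedM(BED)@M([x,0,z],R.identity()))
a=off(5,0,120)@Ti; m,q=plan(m,a,5,q)
b=off(5,0,25)@Ti; m,q=plan(m,b,5,q)
c=off(4,2,0)@Ti; m,q=plan(m,c,4,q)
E
```

```text
5 x [[-2.11, -0.89, 0.34], [0.02, 0.07, -0.26]] |w| 0.3 |d| 2.3 speed 0.16 q [ 0.6   0.34 -0.17  0.   -1.06 -0.58] err 0.1
 path [[514, 93, 204], [522, 114, 201], [531, 136, 197], [540, 157, 194], [548, 178, 190]]
5 x [[-0.01, -0.0, 1.9], [0.0, -0.0, 0.0]] |w| 0.0 |d| 1.9 speed 0.2 q [ 0.6   0.44 -0.29  0.   -0.85 -0.58] err 0.2
 path [[548, 178, 171], [548, 178, 152], [548, 178, 133], [548, 178, 114], [548, 178, 95]]
4 x [[-0.04, -0.0, 0.58], [0.0, -0.01, 0.0]] |w| 0.0 |d| 0.6 speed 0.06 q [ 0.6   0.47 -0.31  0.   -0.8  -0.58] err 0.1
 path [[548, 178, 89], [548, 179, 84], [548, 179, 78], [548, 180, 72]]
```

Call:
drive_tool:
  deltas:
    - [[-2.11,-0.89,0.34],[0,0,-0.26]]
    - [[-2.11,-0.89,0.34],[0,0,-0.26]]
    - [[-2.11,-0.89,0.34],[0,0,-0.26]]
    - [[-2.11,-0.89,0.34],[0,0,-0.26]]
    - [[-2.11,-0.89,0.34],[0,0,-0.26]]
    - [[0,0,1.9],[0,0,0]]
    - [[0,0,1.9],[0,0,0]]
    - [[0,0,1.9],[0,0,0]]
    - [[0,0,1.9],[0,0,0]]
    - [[0,0,1.9],[0,0,0]]
    - [[0,0,0],[0,0,0]]

```text
clock: 10.55
position: [548.0, 178.6, 93.3]
ee_rot: [0.715, -0.699, -0.002, 0.003]
contact_force: [-1.7, -0.2, -3.1]
gripper_width: 55.9
grasp_force: 64.9
```

Call:
drive_tool:
  deltas:
    - [[0,0,0.5],[0,0,0]]
    - [[0,0,0.5],[0,0,0]]
    - [[0,0,0.5],[0,0,0]]
    - [[0,0,0.5],[0,0,0]]
    - [[0,0,0],[0,0,0]]

```text
clock: 11.05
position: [549.2, 178.3, 76.3]
ee_rot: [0.715, -0.699, -0.001, 0.0]
contact_force: [-0.5, 0.5, -3.3]
gripper_width: 56.1
grasp_force: 64.9
```

Run:
```python
from h import *
s,m=state(); A=np.linalg.inv(bedM(BED))@m@np.load('Tb.npy'); print(s['contact_force'],s['wrist_torque'].round(2),'bottle in bed:',A[:3,3].round(1),(A@[160,0,0,1])[:3].round(1))
a=save('scene','s3.png')['img'];t=save('top','t3.png')['img']
f=lambda im,x,y,w,h:cv2.resize(im[y:y+h,x:x+w,::-1],(400,400),interpolation=cv2.INTER_CUBIC)
cv2.imwrite('pics/c3.png',np.hstack([f(a,290,110,110,110),f(t,125,140,100,100)]))
```

```text
[-0.5295402   0.52869798 -3.25918966] [-0.04  0.02  0.  ] bottle in bed: [7.  0.2 5.5] [167.    0.5   4.8]
```

View pics/c3.png

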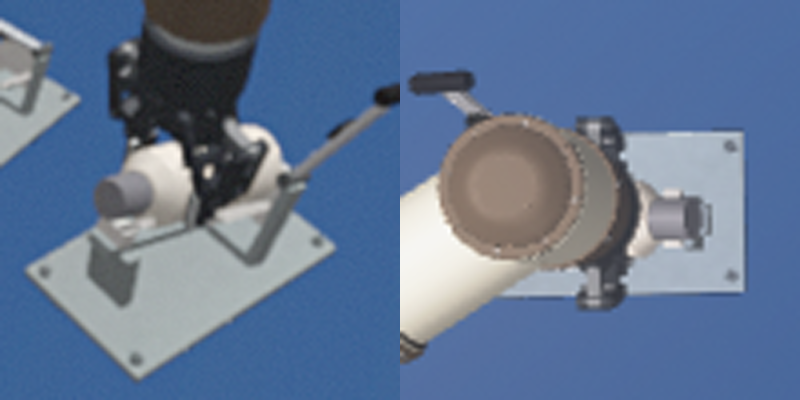

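The bottle lies over the bed, cap above the notch at (125,195) left / (680,217) right, body clear of the hinge post. Next I lower it gently until contact.

Call:
drive_tool:
  deltas:
    - [[0,0,0.2],[0,0,0]]
    - [[0,0,0.2],[0,0,0]]
    - [[0,0,0],[0,0,0]]

```text
clock: 11.45
position: [549.8, 178.7, 73.2]
ee_rot: [0.716, -0.698, -0.0, -0.001]
contact_force: [-1.0, -0.9, -1.2]
gripper_width: 56.5
grasp_force: 64.9
```

Call:
drive_tool:
  deltas:
    - [[0,0,0.15],[0,0,0]]
    - [[0,0,0],[0,0,0]]

```text
clock: 11.65
position: [550.0, 178.6, 72.9]
ee_rot: [0.716, -0.698, 0.0, -0.001]
contact_force: [-2.2, -1.4, 5.8]
gripper_width: 56.1
grasp_force: 65.4
```

Call:
drive_tool:
  deltas:
    - [[-0.14,0,0.05],[0,0,0]]
    - [[-0.14,0,0.05],[0,0,0]]
    - [[0,0,0],[0,0,0]]

```text
clock: 11.95
position: [549.8, 180.7, 72.1]
ee_rot: [0.716, -0.698, 0.0, 0.0]
contact_force: [-2.3, -2.9, 8.3]
gripper_width: 56.1
grasp_force: 65.5
```

Call:
drive_tool:
  deltas:
    - [[-0.14,0,0.05],[0,0,0]]
    - [[-0.14,0,0.05],[0,0,0]]
    - [[0,0,0],[0,0,0]]

```text
clock: 12.25
position: [549.7, 183.3, 71.2]
ee_rot: [0.716, -0.698, 0.0, 0.0]
contact_force: [-3.0, -4.0, 6.7]
gripper_width: 56.2
grasp_force: 65.6
```

Run:
```python
from h import *
s,m=state(); A=np.linalg.inv(bedM(BED))@m@np.load('Tb.npy'); print(s['contact_force'],s['wrist_torque'].round(2),'bottle in bed:',A[:3,3].round(1),(A@[160,0,0,1])[:3].round(1))
```

```text
[-3.02958003 -3.97856171  6.73230809] [-0.97  0.86  0.47] bottle in bed: [0.6 0.5 2.3] [160.6   1.2   1.8]
```

Call:
drive_tool:
  deltas:
    - [[-0.14,0,0.05],[0,0,0]]
    - [[0,0,0],[0,0,0]]

```text
clock: 12.45
position: [549.7, 184.7, 70.7]
ee_rot: [0.716, -0.698, 0.0, 0.0]
contact_force: [-2.7, -3.1, 7.6]
gripper_width: 56.7
grasp_force: 65.6
```

Call:
drive_tool:
  deltas:
    - [[-0.14,0,0.05],[0,0,0]]
    - [[0,0,0],[0,0,0]]

```text
clock: 12.65
position: [549.6, 186.1, 70.2]
ee_rot: [0.716, -0.698, 0.0, 0.0]
contact_force: [-3.4, -4.0, 7.5]
gripper_width: 56.1
grasp_force: 65.6
```

Call:
drive_tool:
  deltas:
    - [[-0.14,0,0.05],[0,0,0]]
    - [[0,0,0],[0,0,0]]

```text
clock: 12.85
position: [549.5, 187.4, 69.7]
ee_rot: [0.716, -0.698, 0.0, 0.0]
contact_force: [-2.0, -3.2, 8.3]
gripper_width: 56.2
grasp_force: 65.7
```

Call:
drive_tool:
  deltas:
    - [[-0.14,0,0.05],[0,0,0]]
    - [[0,0,0],[0,0,0]]

```text
clock: 13.05
position: [549.5, 188.8, 69.2]
ee_rot: [0.716, -0.698, 0.0, 0.0]
contact_force: [-2.8, -3.5, 7.7]
gripper_width: 56.3
grasp_force: 65.7
```

Call:
drive_tool:
  deltas:
    - [[-0.14,0,0.05],[0,0,0]]
    - [[0,0,0],[0,0,0]]

```text
clock: 13.25
position: [549.5, 190.1, 68.8]
ee_rot: [0.716, -0.698, 0.0, 0.0]
contact_force: [-2.3, -4.4, 8.6]
gripper_width: 56.4
grasp_force: 65.7
```

Call:
drive_tool:
  deltas:
    - [[-0.14,0,0.05],[0,0,0]]
    - [[0,0,0],[0,0,0]]

```text
clock: 13.45
position: [549.4, 190.1, 68.7]
ee_rot: [0.716, -0.698, 0.001, 0.001]
contact_force: [-2.1, -9.3, 11.3]
gripper_width: 56.3
grasp_force: 65.9
```

Run:
```python
from h import *
s,m=state(); A=np.linalg.inv(bedM(BED))@m@np.load('Tb.npy'); print(s['contact_force'],s['wrist_torque'].round(2),'bottle in bed:',A[:3,3].round(1),(A@[160,0,0,1])[:3].round(1))
a=save('scene','s4.png')['img'];t=save('top','t4.png')['img'];w=save('wrist','w4.png')['img']
f=lambda im,x,y,w,h:cv2.resize(im[y:y+h,x:x+w,::-1],(400,300),interpolation=cv2.INTER_CUBIC)
cv2.imwrite('pics/c4.png',np.vstack([np.hstack([f(a,300,130,100,75),f(t,125,140,100,75)]),np.hstack([f(w,0,0,512,384),f(t,165,170,60,45)])]))
```

```text
[-2.08299934 -9.26781778 11.28504508] [-2.41  0.71  0.49] bottle in bed: [-6.7  0.4  2.1] [153.3   1.1   2. ]
```

View pics/c4.png

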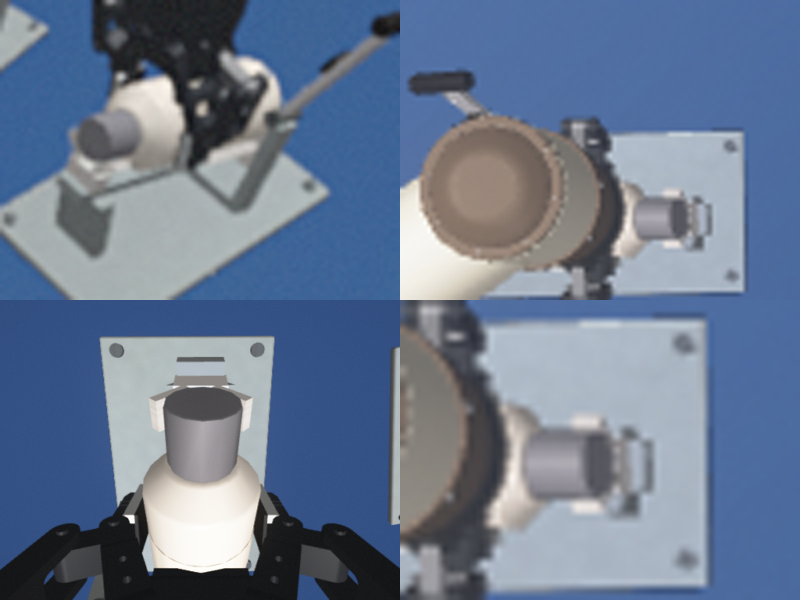

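Contact with the end plate is reached (force up, motion stopped). The picture shows the cap centred between the notch lips (wrist pane (203,430)) and the body in the V. I'll ease off about 2 mm, release and rise.

Call:
drive_tool:
  deltas:
    - [[0.14,0,-0.05],[0,0,0]]
    - [[0.14,0,-0.05],[0,0,0]]
    - [[0,0,0],[0,0,0]]

```text
clock: 13.9
position: [549.5, 190.0, 68.8]
ee_rot: [0.716, -0.698, -0.0, -0.001]
contact_force: [-4.2, -0.0, 7.3]
gripper_width: 56.2
grasp_force: 65.6
```

Call:
drive_tool:
  claw: 8.5
  deltas:
    - [[0,0,0],[0,0,0]]
    - [[0,0,0],[0,0,0]]
    - [[0,0,0],[0,0,0]]
    - [[0,0,0],[0,0,0]]
    - [[0,0,0],[0,0,0]]
    - [[0,0,-0.5],[0,0,0]]
    - [[0,0,-1.5],[0,0,0]]
    - [[0,0,-2.5],[0,0,0]]
    - [[0,0,-3.5],[0,0,0]]
    - [[0,0,-4],[0,0,0]]
    - [[0,0,-4],[0,0,0]]
    - [[0,0,-4],[0,0,0]]

```text
clock: 15.1
position: [549.1, 189.3, 269.5]
ee_rot: [0.715, -0.699, -0.0, -0.001]
contact_force: [1.5, -0.9, -0.5]
gripper_width: 84.7
grasp_force: 0.0
```

Run:
```python
from h import *
import pickle
s,m=state(); print(s['clock'],m[:3,3],s['joints'].round(2),s['gripper_width'])
w=save('wrist','w5.png'); pickle.dump((w,m),open('w5.pkl','wb'))
t=save('top','t5.png')['img'];a=save('scene','s5.png')['img']
f=lambda im,x,y,w,h:cv2.resize(im[y:y+h,x:x+w,::-1],(288,288),interpolation=cv2.INTER_CUBIC)
cv2.imwrite('pics/c5.png',np.vstack([np.hstack([w['img'][:,:,::-1],np.zeros((384,64,3),np.uint8)]),np.hstack([f(a,300,110,110,110),f(t,125,140,100,100)])])[:600] if 0 else np.hstack([w['img'][:,:,::-1],np.vstack([f(a,300,110,110,110),f(t,125,140,100,100)])[:384*1+192][:384]]))
```

```text
15.1 [549.14986112 189.34604919 269.53223882] [ 0.61  0.28 -0.04 -0.   -1.24 -0.59] 84.74525993485527
```

View pics/c5.png

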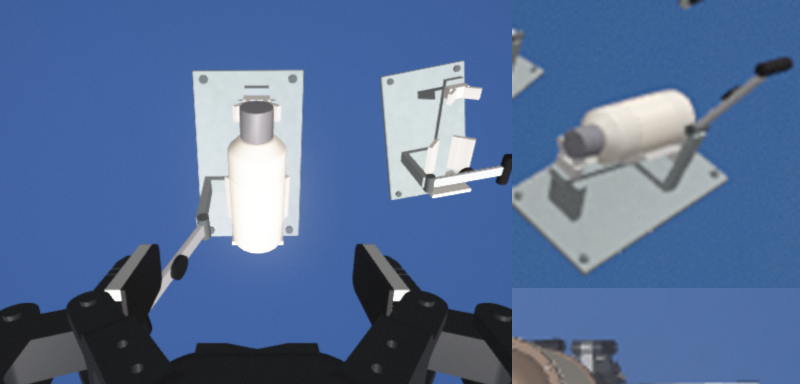

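The bottle lies seated: cap between the notch lips (257,120), foot by the end plate (257,245), and the gripper is clear. The hold-down arm still leans outward from the hinge (203,222). Next I plan the push from its outer (+x) side with closed fingers.

```bash
sed -i 's/^BED=.*/BED=[547,276.8,-1.551]/' h.py
python3 - <<'E'
from h import *
import pickle
c=pickle.load(open('c0.pkl','rb'));S,T=c['scene'],c['top']
bs=np.array([1.19,-.06]);bt=np.array([-.21,.55])
ps=np.array([290+355/3.226-.35,120+49/3.226-.35])-bs; pt=np.array([120+61/4-.37,148+50/4-.37])-bt
r=least_squares(lambda X:np.r_[proj(S,X)[0]-ps,proj(T,X)[0]-pt],[638,283,198]); print('tip',r.x.round(1),r.fun.round(2))
b=bedM(BED); t=(np.linalg.inv(b)@[*r.x,1])[:3]; print('in bed',t.round(1),'theta',np.degrees(np.arctan2(t[2]-36,54-t[1])).round(1),np.hypot(t[2]-36,54-t[1]).round(1))
d,m=pickle.load(open('w5.pkl','rb'));C=m@d['mount']; P=(b@np.array([[45,54,36,1],[160,0,0,1],[-2,0,29,1]]).T).T[:,:3]; print('hinge,cap px',proj(d,P,C[:3,:3],C[:3,3]).round(0).tolist())
for th in (110,100,90,75,60,45,30): a=np.radians(th); print(th,(b@[45,54-106*np.cos(a),36+106*np.sin(a),1])[:3].round(0))
s,m=state();q=s['joints']
def W(x,y,z): w=m.copy();w[:3,3]=[x,y,z];return w
m1,q=plan(m,W(690,281,262),6,q)
m2,q=plan(m1,W(690,281,188),3,q)
m3,q=plan(m2,W(600,281,192),6,q)
E
```

```text
tip [638.2 280.7 200.5] [ 0.19 -0.01  0.15  0.16]
in bed [ 47.8  91.3 137.4] theta 110.2 108.0
hinge,cap px [[204.0, 226.0], [258.0, 103.0], [257.0, 253.0]]
110 [637. 283. 198.]
100 [619. 284. 202.]
90 [601. 284. 204.]
75 [573. 282. 200.]
60 [548. 278. 190.]
45 [526. 272. 175.]
30 [509. 264. 154.]
6 x [[-1.46, -2.36, 0.18], [-0.0, 0.0, 0.0]] |w| 0.0 |d| 2.8 speed 0.39 q [ 0.6   0.58  0.41 -0.   -1.39 -0.58] err 0.2
 path [[573, 205, 269], [597, 220, 268], [620, 235, 266], [643, 250, 265], [666, 266, 263], [690, 281, 261]]
3 x [[0.02, 0.02, 2.46], [-0.0, 0.0, 0.0]] |w| 0.0 |d| 2.5 speed 0.24 q [ 0.6   0.62  0.29 -0.   -1.23 -0.58] err 0.1
 path [[690, 281, 237], [690, 281, 212], [690, 280, 188]]
6 x [[-0.04, 1.5, -0.07], [-0.0, 0.0, 0.0]] |w| 0.0 |d| 1.5 speed 0.2 q [ 0.68  0.47  0.05  0.   -1.14 -0.66] err 0.3
 path [[675, 281, 188], [660, 281, 189], [645, 281, 189], [630, 281, 190], [615, 281, 191], [600, 281, 191]]
```

Call:
drive_tool:
  claw: 0
  deltas:
    - [[0,0,0],[0,0,0]]
    - [[0,0,0],[0,0,0]]
    - [[-1.46,-2.36,0.18],[0,0,0]]
    - [[-1.46,-2.36,0.18],[0,0,0]]
    - [[-1.46,-2.36,0.18],[0,0,0]]
    - [[-1.46,-2.36,0.18],[0,0,0]]
    - [[-1.46,-2.36,0.18],[0,0,0]]
    - [[-1.46,-2.36,0.18],[0,0,0]]
    - [[0,0,2.5],[0,0,0]]
    - [[0,0,2.5],[0,0,0]]
    - [[0,0,2.4],[0,0,0]]
    - [[0,0,0],[0,0,0]]

```text
clock: 16.45
position: [686.2, 279.4, 175.7]
ee_rot: [0.715, -0.699, -0.002, 0.006]
contact_force: [0.1, 0.7, -1.2]
gripper_width: 0.1
grasp_force: 0.0
```

Call:
drive_tool:
  deltas:
    - [[0,1.0,0],[0,0,0]]
    - [[0,1.0,0],[0,0,0]]
    - [[0,1.0,0],[0,0,0]]
    - [[0,1.0,0],[0,0,0]]
    - [[0,1.0,0],[0,0,0]]
    - [[0,1.0,-0.1],[0,0,0]]
    - [[0,1.0,-0.1],[0,0,0]]
    - [[0,1.0,0],[0,0,0]]

```text
clock: 17.25
position: [607.9, 278.6, 184.7]
ee_rot: [0.715, -0.699, -0.001, -0.0]
contact_force: [0.9, -0.5, -0.8]
gripper_width: 0.4
grasp_force: 0.2
```

```bash
cat >> h.py <<'E'
def theta(n='scene',lo=-10,hi=125):
    """arm angle by matching the dark handle bar in a fixed camera image"""
    d=get_image(n); g=d['img'].max(2).astype(np.float32); b=bedM(BED); best=[]
    off=np.array([1.19,-.06]) if n=='scene' else np.array([-.21,.55])
    for th in range(lo,hi,2):
        a=np.radians(th); y=54-106*np.cos(a); z=36+106*np.sin(a)
        P=[(b@[45+u,y,z,1])[:3] for u in np.linspace(-19,19,9)]; p=(proj(d,np.array(P))+off).astype(np.float32)
        best.append((cv2.remap(g,p[:,0].copy().reshape(1,-1),p[:,1].copy().reshape(1,-1),1).mean().round(0),th))
    best.sort(); return best[:4]
E
python3 - <<'E'
from h import *
print(theta(),theta('top')); s,m=state(); print(s['joints'].round(2),m[:3,3].round(1))
E
```

```text
[(np.float32(42.0), 78), (np.float32(55.0), 80), (np.float32(64.0), 76), (np.float32(64.0), 94)] [(np.float32(65.0), 84), (np.float32(67.0), 86), (np.float32(70.0), 80), (np.float32(70.0), 82)]
[ 0.67  0.49  0.06 -0.   -1.14 -0.65] [607.4 278.6 184.9]
```

Call:
drive_tool:
  deltas:
    - [[0,0.7,0],[0,0,0]]
    - [[0,0.7,0.1],[0,0,0]]
    - [[0,0.7,0.2],[0,0,0]]
    - [[0,0.6,0.3],[0,0,0]]
    - [[0,0,0],[0,0,0]]

```text
clock: 17.85
position: [580.8, 277.9, 178.0]
ee_rot: [0.716, -0.699, -0.001, 0.0]
contact_force: [-0.2, 1.2, 0.9]
gripper_width: 0.1
grasp_force: 0.0
```

Run:
```python
from h import *
print(theta(),theta('top')); s,m=state(); print(s['contact_force'],m[:3,3].round(1))
```

```text
[(np.float32(44.0), 60), (np.float32(44.0), 62), (np.float32(49.0), 82), (np.float32(52.0), 84)] [(np.float32(70.0), 64), (np.float32(70.0), 68), (np.float32(73.0), 74), (np.float32(73.0), 80)]
[ 0.08411563 -0.27374979 -0.38584897] [581.8 278.1 178.5]
```

Call:
drive_tool:
  deltas:
    - [[0,0.5,0.3],[0,0,0]]
    - [[0,0.5,0.3],[0,0,0]]
    - [[0,0.5,0.3],[0,0,0]]
    - [[0,0.4,0.3],[0,0,0]]
    - [[0,0,0],[0,0,0]]

```text
clock: 18.45
position: [562.0, 277.4, 166.0]
ee_rot: [0.716, -0.699, -0.001, 0.0]
contact_force: [0.4, 0.1, 0.6]
gripper_width: 0.1
grasp_force: 0.0
```

Run:
```python
from h import *
print(theta(),theta('top')); s,m=state(); print(s['contact_force'],m[:3,3].round(1))
```

```text
[(np.float32(32.0), 46), (np.float32(34.0), 48), (np.float32(37.0), 44), (np.float32(38.0), 74)] [(np.float32(70.0), 48), (np.float32(71.0), 50), (np.float32(72.0), 46), (np.float32(73.0), 68)]
[ 0.00776119 -0.16907023 -0.07802221] [562.9 277.7 166.7]
```

Call:
drive_tool:
  deltas:
    - [[0,0.5,0.4],[0,0,0]]
    - [[0,0.5,0.4],[0,0,0]]
    - [[0,0.5,0.4],[0,0,0]]
    - [[0,0.5,0.5],[0,0,0]]
    - [[0,0,0],[0,0,0]]

```text
clock: 19.05
position: [541.7, 276.8, 148.7]
ee_rot: [0.716, -0.699, -0.001, 0.001]
contact_force: [-0.6, 0.3, -0.1]
gripper_width: 0.5
grasp_force: 0.0
```

Run:
```python
from h import *
print(theta(),theta('top')); s,m=state(); print(s['contact_force'],m[:3,3].round(1))
```

```text
[(np.float32(38.0), 68), (np.float32(38.0), 70), (np.float32(40.0), 72), (np.float32(41.0), 66)] [(np.float32(74.0), 56), (np.float32(76.0), 58), (np.float32(76.0), 60), (np.float32(77.0), 62)]
[0.11361366 0.30713842 0.48316237] [542.9 277.2 149.6]
```

Call:
drive_tool:
  deltas:
    - [[0,0,-2],[0,0,0]]
    - [[0,0,-4],[0,0,0]]
    - [[0,0,-4],[0,0,0]]
    - [[2,0,-4],[0,0,0]]
    - [[4,0,0],[0,0,0]]
    - [[4,0,0],[0,0,0]]
    - [[4,0,0],[0,0,0]]
    - [[4,0,0],[0,0,0]]
    - [[4,0,0],[0,0,0]]
    - [[0,0,0],[0,0,0]]

```text
clock: 20.15
position: [548.1, 53.3, 290.1]
ee_rot: [0.714, -0.7, -0.0, -0.0]
contact_force: [-0.0, -1.1, 0.0]
gripper_width: -0.0
grasp_force: 0.0
```

Run:
```python
from h import *
print(theta(),theta('top')); s,m=state(); print(s['clock'],s['contact_force'],m[:3,3].round(1))
w=save('wrist','w6.png'); t=save('top','t6.png')['img'];a=save('scene','s6.png')['img']
C=m@w['mount']; b=bedM(BED); print(proj(w,(b@np.array([[45,54,36,1],[45,-52,36,1],[160,0,0,1],[-2,0,29,1]]).T).T[:,:3],C[:3,:3],C[:3,3]).round(0).tolist())
f=lambda im,x,y,w,h:cv2.resize(im[y:y+h,x:x+w,::-1],(288,288),interpolation=cv2.INTER_CUBIC)
cv2.imwrite('pics/c6.png',np.hstack([np.vstack([w['img'][:,:,::-1],np.zeros((192,512,3),np.uint8)]),np.vstack([f(a,300,110,110,110),f(t,125,140,100,100)])]))
```

```text
[(np.float32(53.0), 2), (np.float32(70.0), 4), (np.float32(78.0), 0), (np.float32(114.0), -2)] [(np.float32(127.0), 78), (np.float32(133.0), 76), (np.float32(142.0), 74), (np.float32(149.0), 72)]
20.25 [ 0.33819197  0.57509753 -0.23866161] [548.4  56.2 289.8]
[[209.0, 323.0], [298.0, 323.0], [254.0, 232.0], [254.0, 339.0]]
```

View pics/c6.png

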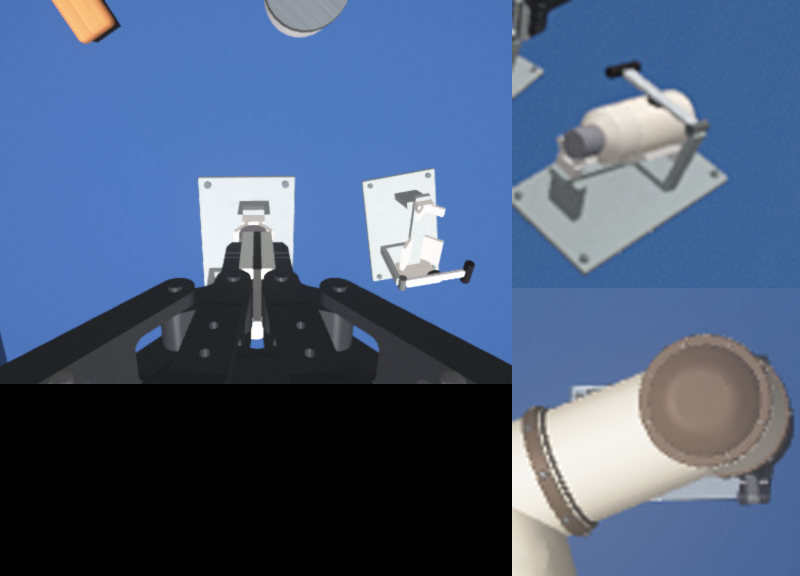

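The scene pane shows the hold-down arm lying across the bottle: handle at (625,70), pad on the body at (655,100), fitted angle ≈2°. The cap is still in the notch at (578,140), and the robot touches nothing. I'm handing in the job.

```bash
python3 -c "
from h import *
print(theta()[:2]); print(arm.job_done())"
```

```text
[(np.float32(52.0), 2), (np.float32(70.0), 4)]
the job is handed in; nothing more can be done
None
```

The white bottle is lying in the larger cradle with its cap in the notch and its foot by the end plate, the hold-down arm is closed with its pad on the bottle, the other things were left alone, and the job was handed in at about 20 s.

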